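Dig out the brass bolt and set it up for weighing in a tared cup

TASK

The brass bolt to be weighed lies at the bottom of the blue bin, under an upturned wooden case lid and some canisters: move every canister and the lid over into the flat aluminium tray, nothing stacked, so that the bolt can be got at. Turn the steel weighing cup, which was left mouth down to drain on the rubber mat, the right way up, stand it empty near the middle of the balance pan, and with the cup there press the orange tare key fully down. Only then put the bolt into the cup, and leave it all standing on the pan; do not disturb the reference weight, the rinse bottle or the pen pot.

Things in the scene. Friction and masses are not known exactly. Their poses are not given: they have to be found in the camera images.
- bin: open blue plastic bin, fixed, 200 (x) x 180 (y) x 75 mm high outside, walls and floor 4 mm; origin under the centre of its floor on the bench, x along its 200 mm side, z up. Bin, tray, mat and balance stand side by side in any order, each turned by up to 0.1 rad
- tray: flat aluminium tray, fixed, 220 (x) x 180 (y) mm, rim 10 mm high, walls and floor 3 mm; origin under the centre on the bench, z up. All canisters and the lid belong inside its rim, each on its floor
- mat: pale green ribbed rubber drain mat, fixed, 200 (x) x 120 (y) x 3 mm (4 mm at the ribs, which are only looks); origin under its centre. The cup starts on it, mouth down, anywhere up to 45 mm along x and 15 mm along y from its centre
- balance: white top-loading balance, fixed, housing 260 (x) x 180 (y) mm, top of housing 46 mm above the bench; housing reaches from x = -100 mm to +160 mm of the origin, console and keys at the -x end towards the robot; z up
- pan (a point): centre of the upper face of the balance's square steel pan (165 x 165 mm, 66 mm above the bench, fixed); axes as the balance
- tare (a joint): orange round tare key, 22 mm across, on the grey ring of the balance's console: 0 = up, 0.005 m = fully down; springs back, about 4 N to push fully down; counts as pressed beyond 0.0035 m
- tare_top (a point): centre of the top face of the tare key, moving with it; press straight down (key up: 17 mm above the housing, 63 mm above the bench)
- cup: straight-sided steel weighing cup, outside diameter 68 mm (near-round, ten-sided to the touch), height 56 mm, wall 3 mm, base 4 mm, about 110 g, loose; origin at the centre of the outside of its base, its z axis points out of the mouth (so straight down at the start)
- cup_mid (a point): middle of the cup on its axis, 28 mm from the base
- bolt: brass hex bolt, loose, about 85 g: shank 16 mm diameter, 30 mm long, head 24 mm across flats, 10 mm thick, 40 mm over all; lies on the bin floor under the lid along its own x, head towards -x, shank from x = -10 to +20 mm; origin at the level of what it lies on
- bolt_mid (a point): middle of the bolt's shank, on its axis, about 9.5 mm above the floor as it lies; the place to grip it, across own y
- lid: oak-coloured wooden lid of a weight case with brass corners, loose, about 90 g: 106 (x) x 64 (y) x 36 mm high, closed on top, open below, walls 5 mm; at the start it stands open side down on the bin floor over the bolt, long side about across the bin; origin at the centre of the open side, z towards the closed side
- lid_mid (a point): centre of the lid, 18 mm from its open side
- can1: cream plastic canister with screw cap, pale blue band, loose, about 60 g, 38 mm diameter, 46 mm high; origin at the centre of its underside, z towards the cap; starts upright on the lid; may be absent (2 to 4 canisters are there)
- can2: cream plastic canister with screw cap, pale blue band, loose, about 60 g, 38 mm diameter, 46 mm high; origin at the centre of its underside, z towards the cap; starts upright on the lid; may be absent (2 to 4 canisters are there)
- can3: cream plastic canister with screw cap, pale blue band, loose, about 60 g, 38 mm diameter, 46 mm high; origin at the centre of its underside, z towards the cap; starts upright on the bin floor beside the lid; may be absent (2 to 4 canisters are there)
- can4: cream plastic canister with screw cap, pale blue band, loose, about 60 g, 38 mm diameter, 46 mm high; origin at the centre of its underside, z towards the cap; starts upright on the bin floor beside the lid; may be absent (2 to 4 canisters are there)
- can1_mid (a point): middle of can1, 23 mm above its underside
- can2_mid (a point): middle of can2, 23 mm above its underside
- can3_mid (a point): middle of can3, 23 mm above its underside
- can4_mid (a point): middle of can4, 23 mm above its underside
- refweight: steel knob weight, 38 mm diameter, 66 mm high, loose, standing beyond the work; leave alone; origin at its foot
- rinse: clear rinse bottle with blue cap, 56 mm diameter, 130 mm high, loose; leave alone; origin at its foot
- pens: dark pen pot, 60 mm diameter, 75 mm high, pens to 115 mm, loose; leave alone; origin at its foot
Mind the look-alikes: they are no part of the job. There is more than one size of the lid; the job needs the middle-sized. What is shaped like the can1 but pink is not meant.

How it is judged:
On the way, in this order (a step that is already met when the one before it is completed fails the run):
1. the empty cup stands mouth up on the balance pan, let go (angle between cup's own z axis and vertical below 0.12 rad and x of cup in the frame of pan between -0.065 and 0.065 m and y of cup in the frame of pan between -0.065 and 0.065 m and z of cup in the frame of pan between -0.006 and 0.008 m and contact force between cup and the fingers below 0.2 N and linear speed of cup below 0.03 m/s and distance between bolt_mid and cup_mid above 0.05 m), for 0.2 s.
2. the tare key is pressed down while the empty cup stands on the pan (value of joint tare above 0.0035 m and angle between cup's own z axis and vertical below 0.12 rad and x of cup in the frame of pan between -0.065 and 0.065 m and y of cup in the frame of pan between -0.065 and 0.065 m and z of cup in the frame of pan between -0.006 and 0.008 m and distance between bolt_mid and cup_mid above 0.05 m), for 0.05 s.
3. the bolt is in the cup and let go (x of bolt_mid in the frame of cup between -0.03 and 0.03 m and y of bolt_mid in the frame of cup between -0.03 and 0.03 m and z of bolt_mid in the frame of cup between 0 and 0.045 m and contact force between bolt and the fingers below 0.2 N and linear speed of bolt below 0.03 m/s), for 0.2 s.
At the end, for the whole second after the job is handed in: The cup stands mouth up (within 0.12 rad) on the pan with its centre within 65 mm of the pan's centre along each side, the bolt lies inside it, every canister present and the lid rest in the tray on its floor (their middles inside the rim), all let go and at rest (all of step 3 and angle between cup's own z axis and vertical below 0.12 rad and x of cup in the frame of pan between -0.065 and 0.065 m and y of cup in the frame of pan between -0.065 and 0.065 m and z of cup in the frame of pan between -0.006 and 0.008 m and contact force between each of cup, can1, can2, can3, can4, lid and the fingers below 0.2 N and linear speed of each of cup, can1, can2, can3, can4, lid below 0.03 m/s and x of can1_mid in the frame of tray between -0.105 and 0.105 m and y of can1_mid in the frame of tray between -0.085 and 0.085 m and z of can1_mid in the frame of tray between 0 and 0.036 m and x of can2_mid in the frame of tray between -0.105 and 0.105 m and y of can2_mid in the frame of tray between -0.085 and 0.085 m and z of can2_mid in the frame of tray between 0 and 0.036 m and x of can3_mid in the frame of tray between -0.105 and 0.105 m and y of can3_mid in the frame of tray between -0.085 and 0.085 m and z of can3_mid in the frame of tray between 0 and 0.036 m and x of can4_mid in the frame of tray between -0.105 and 0.105 m and y of can4_mid in the frame of tray between -0.085 and 0.085 m and z of can4_mid in the frame of tray between 0 and 0.036 m and x of lid_mid in the frame of tray between -0.105 and 0.105 m and y of lid_mid in the frame of tray between -0.085 and 0.085 m and z of lid_mid in the frame of tray between 0 and 0.04 m); the robot touches nothing.
It fails at once if the reference weight is moved by more than 25 mm (distance of refweight from where it was at the start of the episode above 0.025 m).
It fails at once if the rinse bottle is moved by more than 25 mm (distance of rinse from where it was at the start of the episode above 0.025 m).
It fails at once if the pen pot is moved by more than 25 mm (distance of pens from where it was at the start of the episode above 0.025 m).
Of can1, can2, can3, can4 only 2 to 4 are there at a start; the rules pass over those that are not, and their reading is None.
At some moment in a run one of cup may be knocked a few centimetres aside while the robot is not near it.
It also fails if it takes over 210 s, if anything falls off the work surface, if the arm or the gripper's body presses on something with over 40 N, if the wrist force passes 120 N, or if a joint passes its speed limit or range.

ROBOT

A 6-joint arm with a two-finger parallel gripper is mounted at the origin on the work surface. World frame = base frame: x ahead of the robot, y to its left, z up, the work surface at z = 0. Lengths are in m, angles in rad, forces in N, time in s.
With the tool pointing down it reaches from about 0.35 to 0.85 m from the base axis. Payload 8.1 kg.
Tool frame: the origin (TCP) lies at the very end of the fingers, on their centre line; the grasp point (between the pads) lies 19 mm behind it; z points along the fingers, y is the line along which they close (so a half turn about z gives the same grasp; the last joint's range is limited). The gripper opens to 93 mm and grips with 3 to 60 N. Pads are 15 mm wide; open, the fingers measure 128 mm over their backs; the gripper's body (75 mm by 188 mm) begins 65 mm behind the grasp point.
Start: joints at [-1.274, 0.13, 1.488, -0, 1.523, -0.085], TCP at [0.224, -0.557, 0.219] pointing down, gripper open.
Joint ranges: [-2.96, 2.96], [-0.89, 2.26], [0.02, 2.5], [-1.34, 4.48], [0, 2.73], [-2.66, 2.66]. Speed limits (rad/s): [2.39, 2.39, 2.79, 3.14, 3.14, 3.14].

INTERFACE

Orientations are given as a rotation vector (axis times angle).
In Python, from plant import robot gives the robot as it stands.
- The arm moves only by the tool play_rows, never from a script. Its argument "deltas" is one flat list of numbers, 5 for each row, row after row: the shift along the tool's x, y, z in mm, then the turn about the tool's z in degrees, then the finger opening in mm, from 0 to 93. A call has 1 to 10 rows; each row shifts and turns the commanded pose from where the row before left it, along the tool's axes as they then stand; what a row does not reach is not made up. A row lasts 1/12 s, in which the tool goes at most 41.7 mm and 7.16 degrees, less where a joint would pass 70% of its speed; a pose out of reach is approached as far as the arm can. A call with a gripper value outside its range is refused whole. The fingers move at their own pace and stop on an object; "newtons" is the grip in N (left out, the last holds). Time passes only in rows, so rows that do not move let the fingers close. It gives the time, the measured TCP pose, the force, the opening and the grip force at its end, in the units of the state.
- robot.read_state(): the state, without advancing time (a new reading comes with each control period).
- robot.read_camera(name): name is "side" or "top" or "wrist"; returns a dict with "pixels" (384x512x3 uint8, blue, green, red), "mtx" (3x3 intrinsics, pixels), "eye" and "rotation" of the camera in the world. Camera axes: x right, y up, looking along -z (the intrinsics and any distortion apply to the point x, -y, -z); pixel columns grow to the right and rows downward; lengths in m; the calibration is good to about 2 mm. A picture is of the moment at which its call begins. There is no depth.
- robot.close_job(): hands the job in; it is judged then, once.
The state is a dict: "t": time; "q": joint angles; "dq": joint speeds; "joint_torque": joint torques, N m; "tool_pos": TCP position; "orientation": TCP orientation; "force": force on the tool from outside, world axes, zero at the start; "wrist_torque": the same for the moment, N m; "opening": finger opening in m; "gripper_force": force on a finger pad.
Only numpy, scipy, OpenCV 4.12 (cv2) and the standard library are available. Lean on these libraries where they do the work, as an engineer would, in place of code of your own. Each camera call takes 0.05 s, during which the arm holds its last target. There are 200 camera calls.

## Working session

There is one attempt and no reset: what is moved stays moved. The work goes in short steps, Python scripts to look and compute and a tool call to move; the robot and the scene stay as the last step left them, time stands still between calls to the robot, and variables do not carry over. Pictures are saved under pics/ and viewed, at most 14 in all, crops included, and the job is handed in when it is done.

Besides the shell and the picture viewer there is one more tool, called after ">>>" by a JSON object that holds its "method" and its "body". play_rows: Moves the arm, as the interface text tells. Its arguments: {"type":"object","properties":{"deltas":{"type":"array"},"newtons":{"type":"number"}},"required":["deltas"]}

```bash
mkdir -p pics; ls
cat > h.py <<'E'
import numpy as np,cv2,sys
from plant import robot
def shot(name,fn):
    c=robot.read_camera(name); np.savez('pics/'+fn+'.npz',**{k:np.array(c[k]) for k in c}); cv2.imwrite('pics/'+fn+'.png',c['pixels']); return c
def load(fn): return np.load('pics/'+fn+'.npz',allow_pickle=True)
def dist(c):
    for k in ('dist','distortion'):
        if k in c: return np.array(c[k],float)
    return None
def ray(c,u,v):
    p=cv2.undistortPoints(np.array([[[u,v]]],float),np.array(c['mtx'],float),dist(c))[0,0]
    return np.array(c['eye']),np.array(c['rotation'])@np.array([p[0],-p[1],-1.])
def onz(c,u,v,z):
    e,d=ray(c,u,v); return e+d*(z-e[2])/d[2]
def proj(c,P):
    X=(np.atleast_2d(P)-np.array(c['eye']))@np.array(c['rotation'])*[1,-1,-1]
    return cv2.projectPoints(X,np.zeros(3),np.zeros(3),np.array(c['mtx'],float),dist(c))[0][:,0]
def tri(*obs):
    A=np.zeros((3,3));b=np.zeros(3);L=[]
    for c,u,v in obs:
        e,d=ray(c,u,v);d=d/np.linalg.norm(d);M=np.eye(3)-np.outer(d,d);A+=M;b+=M@e;L.append((e,d))
    p=np.linalg.solve(A,b);return p,[np.linalg.norm(np.cross(p-e,d)) for e,d in L]
E
python3 - <<'E'
from h import *
for n in('top','side','wrist'):
    c=shot(n,n+'0'); print(n,c.keys(),c['mtx'],c['eye'],c['rotation'])
a=np.vstack([load('top0')['pixels'],load('side0')['pixels']])
cv2.imwrite('pics/t0.png',cv2.resize(load('top0')['pixels'],(800,600),interpolation=cv2.INTER_CUBIC))
cv2.imwrite('pics/s0.png',cv2.resize(load('side0')['pixels'],(800,600),interpolation=cv2.INTER_CUBIC))
print(robot.read_state())
E
```

```text
pics
top dict_keys(['pixels', 'mtx', 'eye', 'rotation']) [[495.68699192   0.         246.5122281 ]
 [  0.         495.68699192 194.31395598]
 [  0.           0.           1.        ]] [0.4124899  0.10962554 1.4098205 ] [ 0.07759381 -0.09853497 -1.58284269]
side dict_keys(['pixels', 'mtx', 'eye', 'rotation']) [[457.71838356   0.         254.40760456]
 [  0.         457.71838356 188.72828608]
 [  0.           0.           1.        ]] [0.24353347 1.01949044 1.13762235] [ 0.15365387 -1.0304728  -2.67063575]
wrist dict_keys(['pixels', 'mtx', 'eye', 'rotation']) [[278.13716959   0.         252.20562479]
 [  0.         278.13716959 193.83639195]
 [  0.           0.           1.        ]] [ 0.2924364  -0.52863442  0.38458692] [-0.23685557  0.16298332 -1.18254404]
{'t': 0.15, 'q': array([-1.27442405e+00,  1.31017507e-01,  1.48900278e+00,  1.44638637e-05,
        1.52300186e+00, -8.54086020e-02]), 'dq': array([-0.00211859, -0.00271861, -0.00174645,  0.00137788,  0.00077764,
        0.00132286]), 'joint_torque': array([ 1.16298841e-03, -5.60476720e+01, -4.92334342e+01,  7.69927888e-02,
        3.05122545e-02, -7.37871392e-05]), 'tool_pos': array([ 0.22343923, -0.5563804 ,  0.21782508]), 'orientation': array([-3.08313073e+00, -5.95793452e-01,  2.13750986e-04]), 'force': array([-0.57581099,  0.17540468,  0.09000326]), 'wrist_torque': array([0.01498236, 0.00267859, 0.00079685]), 'gripper_force': 0.0, 'opening': 0.09279467470477233}
```

View pics/t0.png

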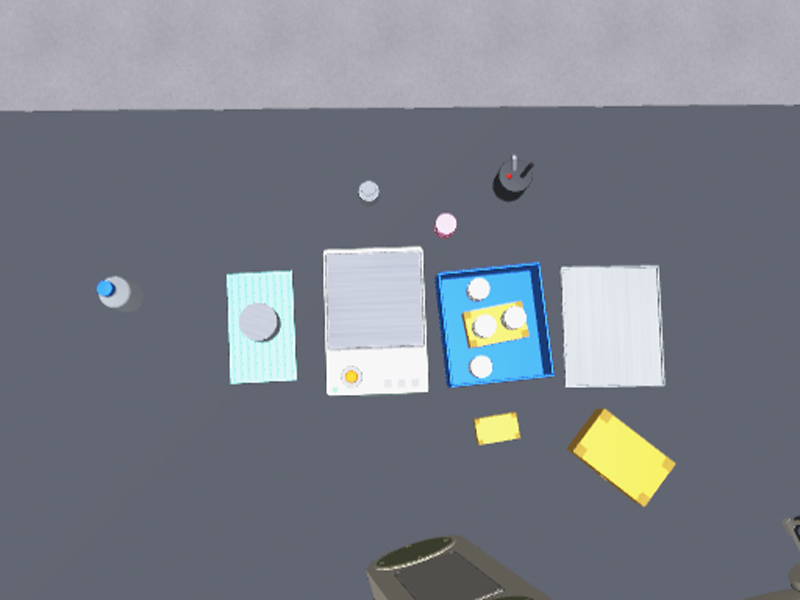

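View pics/s0.png

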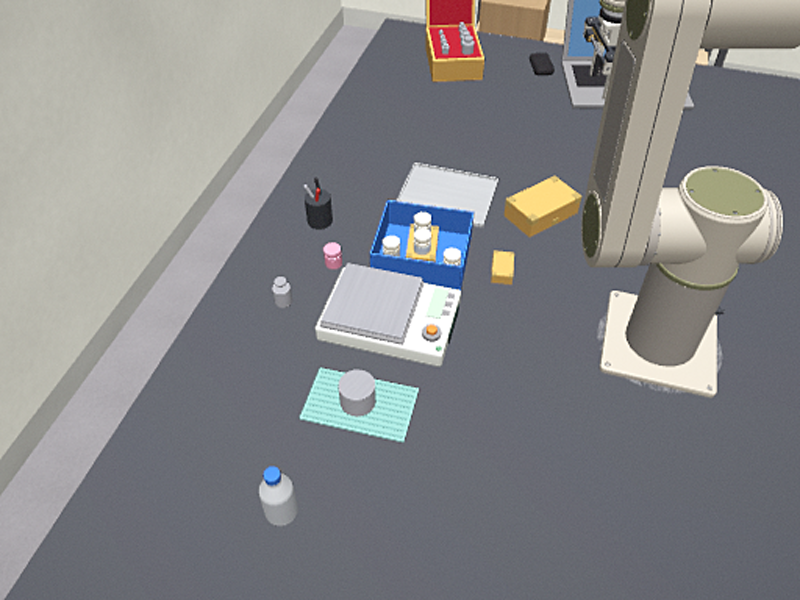

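The lid wanted is the one in the bin (t0 pixel 497,325). The look-alikes are a small lid at (497,428), a large lid at (622,457) and a pink canister at (445,224). There are four cream canisters, at (484,326), (514,317), (478,289) and (481,366).

```bash
cat > fix.py <<'E'
s=open('h.py').read()
s=s.replace("    c=robot.read_camera(name);","    c=dict(robot.read_camera(name)); c['rotation']=cv2.Rodrigues(np.array(c['rotation'],float))[0];")
open('h.py','w').write(s)
E
python3 fix.py
python3 - <<'E'
from h import *
top=shot('top','top1');side=shot('side','side1')
k=1.5625
pts={'cup':(258,322,.059),'canA':(484,326,.086),'canB':(514,317,.086),'canC':(478,289,.05),'canD':(481,366,.05),'tare':(351,377,.063)}
for n,(u,v,z) in pts.items(): print(n,onz(top,u/k,v/k,z).round(4))
for n,q,z in (('bin',[(437,274),(541,263),(553,377),(449,387)],.075),('tray',[(560,266),(659,265),(665,386),(566,387)],.01),('pan',[(325,249),(422,247),(426,346),(328,349)],.066),('mat',[(227,273),(292,270),(297,381),(231,384)],.004)):
    P=np.array([onz(top,u/k,v/k,z) for u,v in q]); print(n,P[:,:2].round(3).tolist(),P.mean(0).round(4))
def crop(c,x0,y0,w,h,W,H): return cv2.resize(c['pixels'][y0:y0+h,x0:x0+w],(W,H),interpolation=cv2.INTER_CUBIC)
a=crop(top,135,150,300,112,800,299); b=crop(side,190,100,140,196,400,299)
b1=crop(side,230,125,80,60,400,299)
cv2.imwrite('pics/c1.png',np.vstack([a,np.hstack([crop(side,230,125,80,60,400,299),crop(side,190,170,120,90,400,299)])]))
E
```

```text
cup [0.5348 0.3132 0.059 ]
canA [ 0.5202 -0.0782  0.086 ]
canB [ 0.5351 -0.1304  0.086 ]
canC [ 0.5891 -0.0746  0.05  ]
canD [ 0.4529 -0.0761  0.05  ]
tare [0.4367 0.1516 0.063 ]
bin [[0.613, -0.0], [0.63, -0.183], [0.432, -0.196], [0.417, -0.017]] [ 0.523 -0.099  0.075]
tray [[0.635, -0.232], [0.634, -0.414], [0.413, -0.413], [0.414, -0.234]] [ 0.5242 -0.3233  0.01  ]
pan [[0.661, 0.195], [0.663, 0.024], [0.488, 0.021], [0.486, 0.191]] [0.5746 0.1077 0.066 ]
mat [[0.631, 0.378], [0.635, 0.26], [0.432, 0.251], [0.428, 0.37]] [0.5314 0.3146 0.004 ]
```

View pics/c1.png

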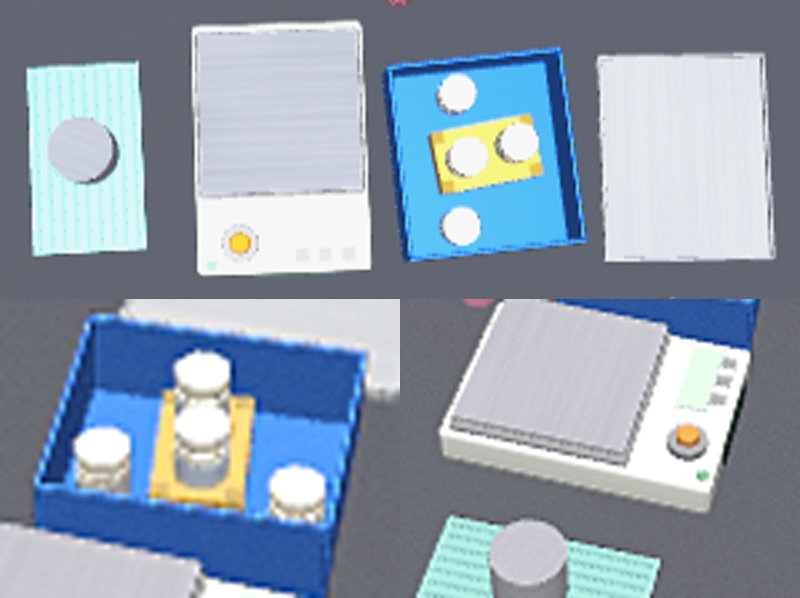

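Run:
```python
from h import *
top=load('top1');side=load('side1')
T={'C':(457,94),'A':(466,157),'B':(517,142),'D':(460,226),'cup':(81,150),'tare':(239,243)}
S={'A':(202,123,0),'B':(202,72,0),'C':(102,147,0),'D':(297,188,0),'cup':(128,253,1),'tare':(287,137,1)}
for n in T:
    u,v=T[n];a,b,k=S[n]
    s=(230+a/5,125+b/5) if k==0 else (190+a/3.3333,170+b/3.3333)
    p,r=tri((top,135+u/2.6667,150+v/2.6667),(side,*s)); print(n,p.round(4),np.round(r,4))
# lid corners in top crop at z=.04, lying face
L=[(431,131),(531,114),(543,175),(440,193)]
P=np.array([onz(top,135+u/2.6667,150+v/2.6667,.04) for u,v in L]);print(P.round(3).tolist(),P.mean(0))
print('lid yaw',np.arctan2(*(P[0]-P[1])[[1,0]]),np.linalg.norm(P[0]-P[1]),np.linalg.norm(P[1]-P[2]))
from plant import robot
s=robot.read_state();print(s['tool_pos'],cv2.Rodrigues(s['orientation'])[0].round(3))
```

```text
C [ 0.59   -0.076   0.0468] [0.0013 0.0013]
A [ 0.5204 -0.078   0.0865] [0.0008 0.0008]
B [ 0.535  -0.1304  0.0837] [0.0007 0.0007]
D [ 0.4521 -0.0753  0.0473] [0.0005 0.0005]
cup [0.5356 0.3133 0.0546] [0.0009 0.0009]
tare [0.4379 0.1519 0.0583] [0.0006 0.0006]
[[0.551, -0.049, 0.04], [0.567, -0.154, 0.04], [0.503, -0.164, 0.04], [0.486, -0.057, 0.04]] [ 0.5270629  -0.10601658  0.04      ]
lid yaw 1.7261713754829995 0.10643752995038172 0.06484846214607196
[ 0.22351054 -0.55653739  0.21813615] [[ 0.928  0.373 -0.   ]
 [ 0.373 -0.928  0.001]
 [ 0.    -0.001 -1.   ]]
```

Triangulated heights agree with the given ones. The cup base is up at about 55–59 mm, canister tops are at 86 and 47 mm, and the key is at 58–63 mm. The lid in the bin measures 106 x 65 mm, so it is the middle-sized one. I'll turn the tool first, then approach.

>>> {"method": "play_rows", "body": {"deltas": [0, 0, 0, -7, 60, 0, 0, 0, -7, 60, 0, 0, 0, -7, 60, 0, 0, 0, -7, 60, 0, 0, 0, -7, 60, 0, 0, 0, -7, 60, 0, 0, 0, -7, 60, 0, 0, 0, -7, 60, 0, 0, 0, -7, 60, 0, 0, 0, -5.1, 60], "newtons": 15}}

```text
t: 1.08
tool_pos: [0.2235, -0.5567, 0.2185]
orientation: [-2.214, -2.228, -0.0]
force: [-0.3, -0.4, -0.4]
opening: 0.0603
gripper_force: 0.0
```

>>> {"method": "play_rows", "body": {"deltas": [30, 18, 0, 0, 60, 30, 18, 0, 0, 60, 30, 18, 0, 0, 60, 30, 18, 0, 0, 60, 30, 18, 0, 0, 60, 30, 18, 0, 0, 60, 30, 18, 0, 0, 60, 30, 18, 0, 0, 60, 30, 18, 0, 0, 60, 30, 18, 0, 0, 60]}}

```text
t: 1.92
tool_pos: [0.4042, -0.2553, 0.2187]
orientation: [2.222, 2.22, 0.0]
force: [0.1, 0.0, 0.3]
opening: 0.0599
gripper_force: 0.0
```

>>> {"method": "play_rows", "body": {"deltas": [30, 19, 0, 0, 60, 30, 19, 0, 0, 60, 30, 19, 0, 0, 60, 30, 19, 0, 0, 60, 29, 20, 0, 0, 60, 29, 20, 0, 0, 60, 0, 0, 0, 0, 60, 0, 0, 0, 0, 60]}}

```text
t: 2.58
tool_pos: [0.5203, -0.0772, 0.2183]
orientation: [-2.218, -2.224, 0.0]
force: [0.3, -0.5, 0.6]
opening: 0.0602
gripper_force: 0.0
```

```bash
cat > st.py <<'E'
from h import *
s=robot.read_state();R=cv2.Rodrigues(s['orientation'])[0]
print('t %.2f'%s['t'],s['tool_pos'].round(4),'yawx %.2f'%np.degrees(np.arctan2(R[1,0],R[0,0])),'tilt',R[2].round(3),'open %.4f gf %.1f'%(s['opening'],s['gripper_force']),'F',s['force'].round(1))
def go(x,y,z):
    d=np.array([x,y,z])-s['tool_pos'];print('tool mm',(R.T@d*1000).round(1))
for a in sys.argv[1:]: go(*map(float,a.split(',')))
E
python3 st.py 0.5204,-0.078,0.056
python3 - <<'E'
from h import *
w=shot('wrist','w1');print(w['eye']);cv2.imwrite('pics/w1b.png',cv2.resize(w['pixels'],(768,576),interpolation=cv2.INTER_CUBIC))
for P in ([.5204,-.078,.086],[.535,-.1304,.086],[.59,-.076,.05],[.4521,-.0755,.05]): print(proj(w,P)*1.5)
E
```

```text
t 2.58 [ 0.5203 -0.0772  0.2183] yawx 90.18 tilt [ 0.    -0.001 -1.   ] open 0.0602 gf 0.0 F [ 0.3 -0.5  0.6]
tool mm [ -0.8   0.2 162.3]
[ 0.52030137 -0.00284899  0.38523095]
[[378.81882732 280.70412413]]
[[397.581672   346.52375961]]
[[463.60255129 267.81562389]]
[[295.63870322 266.91019987]]
```

View pics/w1b.png

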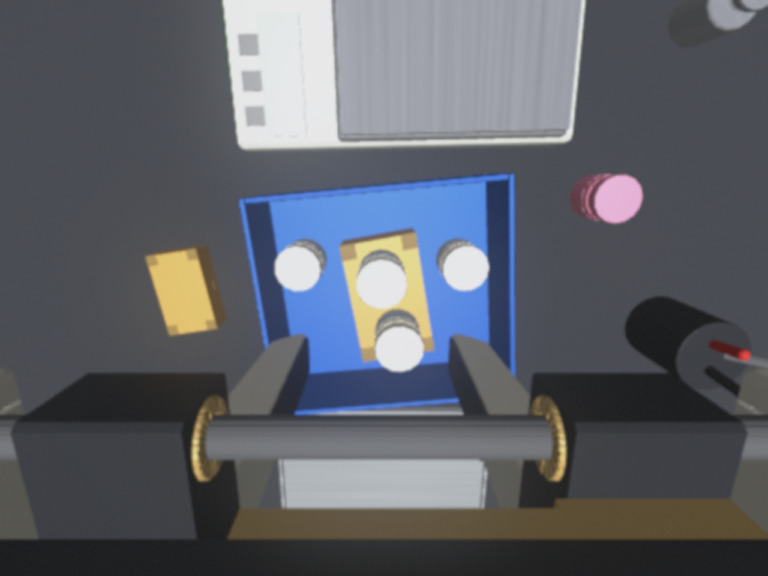

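The caps sit at A(381,281), B(399,349), C(463,266) and D(299,267), within about 2 mm of my predictions. Picking A.

>>> {"method": "play_rows", "body": {"deltas": [-1, 1, 40, 0, 60, 0, 0, 40, 0, 60, 0, 0, 40, 0, 60, 0, 0, 30, 0, 60, 0, 0, 12, 0, 60, 0, 0, 0, 0, 30, 0, 0, 0, 0, 30, 0, 0, 0, 0, 30, 0, 0, 0, 0, 30], "newtons": 15}}

```text
t: 3.38
tool_pos: [0.5229, -0.0807, 0.0596]
orientation: [2.219, 2.218, 0.004]
force: [-1.2, -0.4, 0.6]
opening: 0.0378
gripper_force: 1.4
```

>>> {"method": "play_rows", "body": {"deltas": [0, 0, 0, 0, 30, 0, 0, -40, 0, 30, 0, 0, -40, 0, 30, 0, 0, -20, 0, 30, 0, 0, 0, 0, 30]}}

```text
t: 3.8
tool_pos: [0.525, -0.0809, 0.1646]
orientation: [2.214, 2.214, 0.01]
force: [0.1, -1.5, 0.1]
opening: 0.0378
gripper_force: 15.0
```

```bash
python3 st.py 0.442,-0.285,0.018
```

```text
t 3.80 [ 0.525  -0.0809  0.1646] yawx 89.99 tilt [-0.003  0.012 -1.   ] open 0.0378 gf 15.0 F [ 0.1 -1.5  0.1]
tool mm [-203.7  -84.7  146.2]
```

>>> {"method": "play_rows", "body": {"deltas": [-34, -14, 0, 0, 30, -34, -14, 0, 0, 30, -34, -14, 0, 0, 30, -34, -14, 0, 0, 30, -34, -14, 0, 0, 30, -34, -14, 0, 0, 30, 0, 0, 0, 0, 30, 0, 0, 0, 0, 30, 0, 0, 0, 0, 30]}}

```text
t: 4.55
tool_pos: [0.4367, -0.2835, 0.1565]
orientation: [-2.223, -2.22, -0.001]
force: [-0.2, 0.1, -1.3]
opening: 0.0376
gripper_force: 15.0
```

```bash
python3 st.py 0.442,-0.285,0.023
```

```text
t 4.55 [ 0.4367 -0.2835  0.1565] yawx 89.93 tilt [ 0.001  0.    -1.   ] open 0.0376 gf 15.0 F [-0.2  0.1 -1.3]
tool mm [ -1.5   5.2 133.5]
```

>>> {"method": "play_rows", "body": {"deltas": [-1, 5, 40, 0, 30, 0, 0, 40, 0, 30, 0, 0, 36, 0, 30, 0, 0, 15, 0, 30, 0, 0, 5, 0, 30, 0, 0, 0, 0, 30, 0, 0, 0, 0, 30, 0, 0, 1, 0, 60, 0, 0, 0, 0, 60, 0, 0, 0, 0, 60]}}

```text
t: 5.38
tool_pos: [0.4423, -0.2846, 0.02]
orientation: [2.22, 2.221, 0.0]
force: [-0.4, -0.5, -0.4]
opening: 0.0534
gripper_force: 0.0
```

>>> {"method": "play_rows", "body": {"deltas": [0, 0, 0, 0, 60, 0, 0, -35, 0, 60, 0, 0, -40, 0, 60, 0, 0, -40, 0, 60, 26, 16, -5, 0, 60, 32, 19, 0, 0, 60, 32, 19, 0, 0, 60, 32, 19, 0, 0, 60, 32, 19, 0, 0, 60, 0, 0, 0, 0, 60]}}

```text
t: 6.22
tool_pos: [0.5363, -0.1256, 0.1401]
orientation: [2.217, 2.226, 0.005]
force: [0.4, -0.1, 0.2]
opening: 0.06
gripper_force: 0.0
```

>>> {"method": "play_rows", "body": {"deltas": [0, 0, 0, 0, 60, 0, 0, 0, 0, 60]}}

```text
t: 6.38
tool_pos: [0.5336, -0.1311, 0.1396]
orientation: [2.221, 2.222, -0.001]
force: [-0.3, -0.1, -0.9]
opening: 0.0602
gripper_force: 0.0
```

```bash
python3 st.py 0.536,-0.1310,0.056
```

```text
t 6.38 [ 0.5336 -0.1311  0.1396] yawx 90.03 tilt [-0. -0. -1.] open 0.0602 gf 0.0 F [-0.3 -0.1 -0.9]
tool mm [ 0.2  2.4 83.6]
```

>>> {"method": "play_rows", "body": {"deltas": [0, 2, 40, 0, 60, 0, 0, 34, 0, 60, 0, 0, 10, 0, 60, 0, 0, 0, 0, 60, 0, 0, 0, 0, 30, 0, 0, 0, 0, 30, 0, 0, 0, 0, 30, 0, 0, 0, 0, 30, 0, 0, 0, 0, 30, 0, 0, -30, 0, 30]}}

```text
t: 7.22
tool_pos: [0.5323, -0.1298, 0.0813]
orientation: [-2.217, -2.216, 0.006]
force: [-0.0, 0.6, -1.9]
opening: 0.0377
gripper_force: 15.0
```

>>> {"method": "play_rows", "body": {"deltas": [0, 0, -40, 0, 30, 0, 0, -30, 0, 30, -33, -13, 0, 0, 30, -33, -13, 0, 0, 30, -33, -13, 0, 0, 30, -33, -13, 0, 0, 30, -33, -13, 0, 0, 30, -33, -13, 0, 0, 30, -36, -16, 0, 0, 30, 0, 0, 30, 0, 30]}}

```text
t: 8.05
tool_pos: [0.442, -0.374, 0.1329]
orientation: [2.217, 2.207, -0.004]
force: [2.2, -1.0, -0.0]
opening: 0.0375
gripper_force: 15.0
```

>>> {"method": "play_rows", "body": {"deltas": [0, 0, 0, 0, 30, 0, 0, 0, 0, 30, 0, 0, 0, 0, 30]}}

```text
t: 8.3
tool_pos: [0.4421, -0.3641, 0.1263]
orientation: [-2.221, -2.222, -0.001]
force: [-0.0, 0.9, 0.8]
opening: 0.0377
gripper_force: 15.0
```

```bash
python3 st.py 0.442,-0.365,0.019
```

```text
t 8.30 [ 0.4421 -0.3641  0.1263] yawx 90.02 tilt [ 0.  0. -1.] open 0.0377 gf 15.0 F [-0.   0.9  0.8]
tool mm [-9.000e-01 -1.000e-01  1.073e+02]
```

>>> {"method": "play_rows", "body": {"deltas": [-1, 0, 40, 0, 30, 0, 0, 40, 0, 30, 0, 0, 20, 0, 30, 0, 0, 7, 0, 30, 0, 0, 0, 0, 30, 0, 0, 0, 0, 30, 0, 0, 0, 0, 60, 0, 0, 0, 0, 60, 0, 0, 0, 0, 60, 0, 0, -30, 0, 60]}}

```text
t: 9.13
tool_pos: [0.4386, -0.3627, 0.0436]
orientation: [-2.215, -2.215, 0.0]
force: [-0.2, -0.1, -0.8]
opening: 0.0586
gripper_force: 0.0
```

>>> {"method": "play_rows", "body": {"deltas": [0, 0, -40, 0, 60, 0, 0, -40, 7, 60, 0, 0, -10, 7, 60, 0, 0, 0, 7, 60, 0, 0, 0, 7, 60, 0, 0, 0, 7, 60, 0, 0, 0, 7, 60, 0, 0, 0, 7, 60, 0, 0, 0, 7, 60, 0, 0, 0, 7, 60]}}

```text
t: 9.97
tool_pos: [0.4418, -0.366, 0.1392]
orientation: [3.057, 0.723, 0.001]
force: [0.5, 0.0, 0.1]
opening: 0.0601
gripper_force: 0.0
```

>>> {"method": "play_rows", "body": {"deltas": [0, 0, 0, 7, 60, 0, 0, 0, 7, 60, 0, 0, 0, 7, 60, 0, 0, 0, 6, 60, 24, -36, 0, 0, 60, 24, -36, 0, 0, 60, 24, -36, 0, 0, 60, 24, -36, 0, 0, 60, 24, -36, 0, 0, 60, 24, -36, 0, 0, 60]}}

```text
t: 10.8
tool_pos: [0.5815, -0.1562, 0.1394]
orientation: [3.141, -0.001, 0.002]
force: [0.6, -0.7, 0.6]
opening: 0.06
gripper_force: 0.0
```

>>> {"method": "play_rows", "body": {"deltas": [4, -36, 0, 0, 60, 0, -36, 0, 0, 60, 0, 0, 0, 0, 60, 0, 0, 0, 0, 60, 0, 0, 0, 0, 60]}}

```text
t: 11.22
tool_pos: [0.5846, -0.0862, 0.1391]
orientation: [3.141, 0.001, 0.001]
force: [-0.5, 0.0, 0.2]
opening: 0.0597
gripper_force: 0.0
```

```bash
python3 st.py 0.590,-0.076,0.019
python3 - <<'E'
from h import *
t=shot('top','top2');w=shot('wrist','w2')
a=cv2.resize(t['pixels'][140:270,200:460],(800,400),interpolation=cv2.INTER_CUBIC)
print(proj(w,[.59,-.076,.05]),proj(w,[.454,-.0755,.05]))
cv2.imwrite('pics/c2.png',np.vstack([a[:300],cv2.resize(w['pixels'],(400,300)).repeat(1,0) if 0 else np.hstack([cv2.resize(w['pixels'],(400,300)),a[100:400,:400]])]))
E
```

```text
t 11.22 [ 0.5846 -0.0862  0.1391] yawx 0.02 tilt [ 0.001  0.001 -1.   ] open 0.0597 gf 0.0 F [-0.5  0.   0.2]
tool mm [  5.3 -10.2 120.1]
[[241.21113805 191.54343098]] [[242.37228513 312.77639382]]
```

View pics/c2.png

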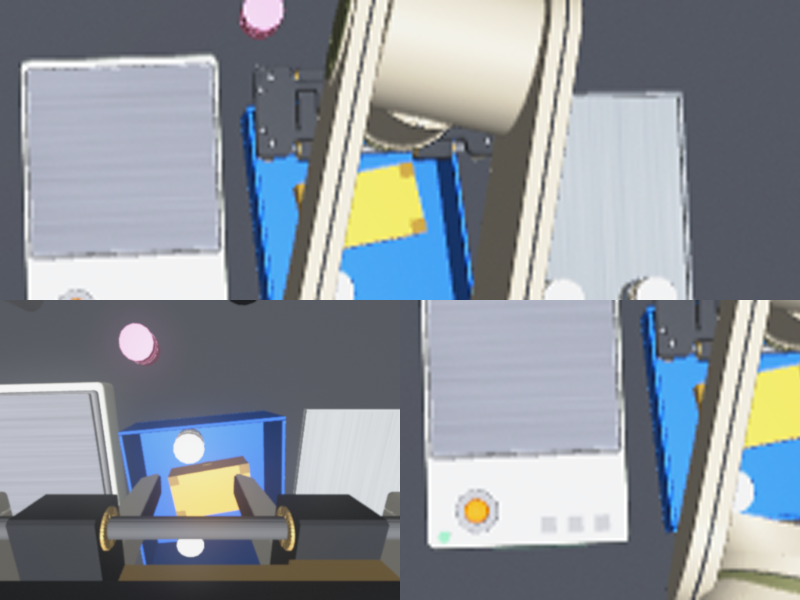

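C shows at the predicted spot, A and B stand in the tray, and the lid is bare and unmoved. Picking C.

>>> {"method": "play_rows", "body": {"deltas": [6, -10, 0, 0, 60, 0, 0, 40, 0, 60, 0, 0, 40, 0, 60, 0, 0, 30, 0, 60, 0, 0, 10, 0, 60, 0, 0, 0, 0, 60, 0, 0, 0, 0, 30, 0, 0, 0, 0, 30, 0, 0, 0, 0, 30, 0, 0, 0, 0, 30]}}

```text
t: 12.15
tool_pos: [0.5923, -0.0764, 0.0211]
orientation: [3.141, -0.001, 0.006]
force: [-0.0, -0.8, 1.6]
opening: 0.0381
gripper_force: 1.6
```

>>> {"method": "play_rows", "body": {"deltas": [0, 0, 0, 0, 30, 0, 0, -30, 0, 30, 0, 0, -40, 0, 30, 0, 0, -40, 0, 30, -14, 30, 0, 0, 30, -16, 34, 0, 0, 30, -16, 34, 0, 0, 30, -16, 34, 0, 0, 30, -16, 34, 0, 0, 30, -16, 33, 0, 0, 30]}}

```text
t: 12.98
tool_pos: [0.4956, -0.2765, 0.1296]
orientation: [3.141, -0.0, 0.002]
force: [-0.2, -0.1, -0.5]
opening: 0.038
gripper_force: 15.0
```

>>> {"method": "play_rows", "body": {"deltas": [0, 0, 20, 0, 30, 0, 0, 0, 0, 30, 0, 0, 0, 0, 30]}}

```text
t: 13.23
tool_pos: [0.4954, -0.2743, 0.108]
orientation: [-3.14, 0.002, 0.003]
force: [-0.0, 1.1, -0.7]
opening: 0.0379
gripper_force: 15.0
```

```bash
python3 st.py 0.498,-0.275,0.018
```

```text
t 13.23 [ 0.4954 -0.2743  0.108 ] yawx -0.09 tilt [-0.002 -0.002 -1.   ] open 0.0379 gf 15.0 F [-0.   1.1 -0.7]
tool mm [ 2.7  0.8 90. ]
```

>>> {"method": "play_rows", "body": {"deltas": [2, 1, 40, 0, 30, 0, 0, 35, 0, 30, 0, 0, 14, 0, 30, 0, 0, 0, 0, 30, 0, 0, 0, 0, 30, 0, 0, 0, 0, 60, 0, 0, 0, 0, 60, 0, 0, 0, 0, 60, 0, 0, -35, 0, 60, 0, 0, -40, 0, 60]}}

```text
t: 14.07
tool_pos: [0.4959, -0.2741, 0.0925]
orientation: [-3.138, 0.0, 0.009]
force: [1.6, -1.2, -0.1]
opening: 0.0594
gripper_force: 0.0
```

>>> {"method": "play_rows", "body": {"deltas": [0, 0, -40, 0, 60, -8, -33, -5, 0, 60, -8, -34, 0, 0, 60, -8, -34, 0, 0, 60, -8, -34, 0, 0, 60, -8, -33, 0, 0, 60, -4, -32, 0, 0, 60, 0, 0, 0, 0, 60, 0, 0, 0, 0, 60, 0, 0, 0, 0, 60]}}

```text
t: 14.9
tool_pos: [0.455, -0.0763, 0.1404]
orientation: [3.141, 0.001, 0.002]
force: [1.1, -0.8, 0.2]
opening: 0.0602
gripper_force: 0.0
```

```bash
python3 st.py 0.454,-0.0755,0.019
```

```text
t 14.90 [ 0.455  -0.0763  0.1404] yawx 0.02 tilt [ 0.001  0.001 -1.   ] open 0.0602 gf 0.0 F [ 1.1 -0.8  0.2]
tool mm [ -1.2  -0.9 121.4]
```

>>> {"method": "play_rows", "body": {"deltas": [-1, -1, 40, 0, 60, 0, 0, 40, 0, 60, 0, 0, 31, 0, 60, 0, 0, 10, 0, 60, 0, 0, 0, 0, 60, 0, 0, 0, 0, 30, 0, 0, 0, 0, 30, 0, 0, 0, 0, 30, 0, 0, 0, 0, 30, 0, 0, 0, 0, 30]}}

```text
t: 15.73
tool_pos: [0.4553, -0.0756, 0.0207]
orientation: [3.14, -0.0, 0.006]
force: [-0.7, -1.3, 7.8]
opening: 0.0378
gripper_force: 15.0
```

>>> {"method": "play_rows", "body": {"deltas": [0, 0, -30, 0, 30, 0, 0, -40, 0, 30, 0, 0, -40, 0, 30, 5, 36, 0, 0, 30, 5, 37, 0, 0, 30, 5, 37, 0, 0, 30, 5, 37, 0, 0, 30, 5, 37, 0, 0, 30, 6, 37, 0, 0, 30, 6, 37, 0, 0, 30]}}

```text
t: 16.57
tool_pos: [0.4905, -0.3348, 0.1293]
orientation: [3.141, -0.001, 0.001]
force: [0.3, 0.8, -0.6]
opening: 0.0376
gripper_force: 15.0
```

>>> {"method": "play_rows", "body": {"deltas": [6, 38, 20, 0, 30, 0, 0, 0, 0, 30, 0, 0, 0, 0, 30, 0, 0, 0, 0, 30]}}

```text
t: 16.9
tool_pos: [0.4959, -0.369, 0.1093]
orientation: [-3.141, 0.001, 0.001]
force: [0.2, 0.4, -0.7]
opening: 0.0374
gripper_force: 15.0
```

```bash
python3 st.py 0.498,-0.372,0.018
```

```text
t 16.90 [ 0.4959 -0.369   0.1093] yawx -0.05 tilt [-0.    -0.001 -1.   ] open 0.0374 gf 15.0 F [ 0.2  0.4 -0.7]
tool mm [ 2.1  3.1 91.3]
```

>>> {"method": "play_rows", "body": {"deltas": [2, 3, 40, 0, 30, 0, 0, 35, 0, 30, 0, 0, 15, 0, 30, 0, 0, 1, 0, 30, 0, 0, 0, 0, 30, 0, 0, 0, 0, 60, 0, 0, 0, 0, 60, 0, 0, 0, 0, 60, 0, 0, -35, 0, 60, 0, 0, -40, 0, 60]}}

```text
t: 17.73
tool_pos: [0.4958, -0.3703, 0.091]
orientation: [-3.137, 0.001, 0.008]
force: [0.2, -1.2, 0.9]
opening: 0.0592
gripper_force: 0.0
```

>>> {"method": "play_rows", "body": {"deltas": [0, 0, -40, -6.5, 60, 0, 0, -5, -6.6, 60, 0, 0, 0, -6.6, 60, 0, 0, 0, -6.6, 60, 0, 0, 0, -6.6, 60, 0, 0, 0, -6.6, 60, 0, 0, 0, -6.6, 60, 0, 0, 0, -6.6, 60, 0, 0, 0, -6.6, 60, 0, 0, 0, -6.6, 60]}}

```text
t: 18.57
tool_pos: [0.4984, -0.3726, 0.1395]
orientation: [2.631, 1.715, 0.001]
force: [0.5, 1.1, 0.1]
opening: 0.0599
gripper_force: 0.0
```

>>> {"method": "play_rows", "body": {"deltas": [0, 0, 0, -6.6, 60, 0, 0, 0, -6.6, 60, 0, 0, 0, -6.6, 60, 0, 0, 0, -6.6, 60, 0, 0, 0, -6.6, 60, 30, 8, 0, 0, 85, 32, 9, 0, 0, 85, 32, 9, 0, 0, 85, 32, 9, 0, 0, 85, 32, 9, 0, 0, 85]}}

```text
t: 19.4
tool_pos: [0.5175, -0.2083, 0.1395]
orientation: [2.042, 2.385, 0.001]
force: [0.5, -0.0, 0.9]
opening: 0.0837
gripper_force: 0.0
```

>>> {"method": "play_rows", "body": {"deltas": [32, 9, 0, 0, 85, 32, 9, 0, 0, 85, 32, 8, 0, 0, 85, 0, 0, 0, 0, 85, 0, 0, 0, 0, 85, 0, 0, 0, 0, 85]}}

```text
t: 19.9
tool_pos: [0.5284, -0.1111, 0.1392]
orientation: [2.041, 2.386, 0.0]
force: [-0.2, -0.6, 0.4]
opening: 0.0849
gripper_force: 0.0
```

```bash
python3 st.py 0.527,-0.106,0.016
python3 - <<'E'
from h import *
w=shot('wrist','w3');cv2.imwrite('pics/w3b.png',cv2.resize(w['pixels'],(768,576),interpolation=cv2.INTER_CUBIC))
for P in ([.551,-.049,.04],[.567,-.154,.04],[.503,-.164,.04],[.486,-.057,.04]): print(proj(w,P)*1.5)
E
```

```text
t 19.90 [ 0.5284 -0.1111  0.1392] yawx 98.92 tilt [-0.001  0.001 -1.   ] open 0.0849 gf 0.0 F [-0.2 -0.6  0.4]
tool mm [  5.4  -0.7 123.2]
[[429.24593484 202.46259675]]
[[423.77378285 358.77073991]]
[[330.32565554 358.84878416]]
[[324.39249343 199.06236745]]
```

View pics/w3b.png

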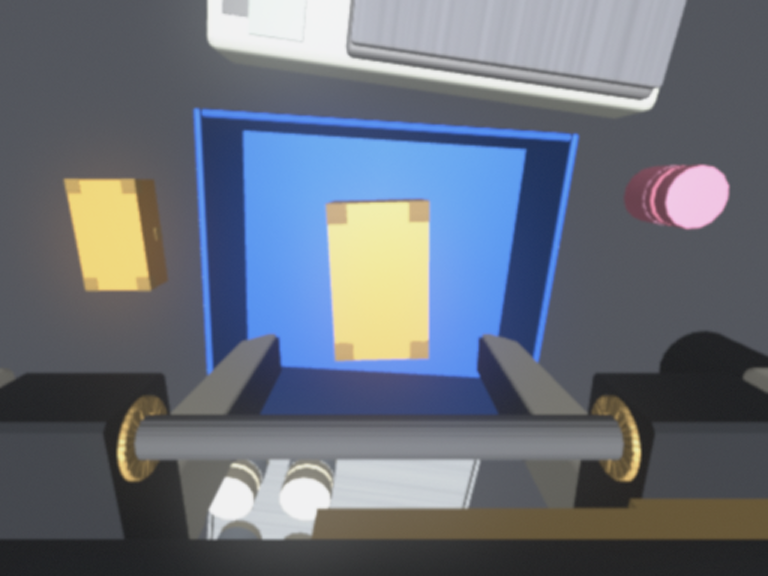

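The lid corners, at (328,202), (428,202), (429,359) and (335,360), match the prediction. Gripping the lid.

>>> {"method": "play_rows", "body": {"deltas": [5, 1, 40, 0, 85, 0, 0, 40, 0, 85, 0, 0, 33, 0, 85, 0, 0, 10, 0, 85, 0, 0, 0, 0, 85, 0, 0, 0, 0, 50, 0, 0, 0, 0, 50, 0, 0, 0, 0, 50, 0, 0, 0, 0, 50, 0, 0, 0, 0, 50]}}

```text
t: 20.78
tool_pos: [0.5301, -0.1063, 0.0179]
orientation: [2.04, 2.384, 0.002]
force: [-0.3, -0.9, 8.0]
opening: 0.0639
gripper_force: 15.0
```

>>> {"method": "play_rows", "body": {"deltas": [0, 0, -25, 0, 50, 0, 0, -40, 0, 50, 0, 0, -40, 0, 50, 0, 0, -15, 4.5, 50, 0, 0, 0, 4.4, 50, -29, 8, 0, 0, 50, -31, 8, 0, 0, 50, -31, 8, 0, 0, 50, -31, 8, 0, 0, 50, -31, 8, 0, 0, 50]}}

```text
t: 21.62
tool_pos: [0.5689, -0.2601, 0.1366]
orientation: [2.22, 2.22, 0.001]
force: [0.4, 0.0, -1.0]
opening: 0.0642
gripper_force: 14.9
```

>>> {"method": "play_rows", "body": {"deltas": [-31, 9, 0, 0, 50, -31, 9, 0, 0, 50, 0, 0, 0, 0, 50, 0, 0, 0, 0, 50, 0, 0, 0, 0, 50]}}

```text
t: 22.03
tool_pos: [0.5862, -0.3204, 0.1358]
orientation: [-2.222, -2.221, -0.001]
force: [0.8, 0.1, -1.7]
opening: 0.0637
gripper_force: 14.9
```

```bash
python3 st.py 0.585,-0.323,0.015
```

```text
t 22.03 [ 0.5862 -0.3204  0.1358] yawx 89.96 tilt [ 0.  0. -1.] open 0.0637 gf 14.9 F [ 0.8  0.1 -1.7]
tool mm [ -2.7  -1.3 120.8]
```

>>> {"method": "play_rows", "body": {"deltas": [-2, -1, 40, 0, 50, 0, 0, 40, 0, 50, 0, 0, 30, 0, 50, 0, 0, 10, 0, 50, 0, 0, 0, 0, 50, 0, 0, 0, 0, 82, 0, 0, 0, 0, 82, 0, 0, 0, 0, 82, 0, 0, -40, 0, 82, 0, 0, -40, 0, 82]}}

```text
t: 22.87
tool_pos: [0.583, -0.3208, 0.0935]
orientation: [-2.217, -2.217, 0.002]
force: [0.5, -1.1, 1.0]
opening: 0.0816
gripper_force: 0.0
```

>>> {"method": "play_rows", "body": {"deltas": [0, 0, -40, 0, 90, 0, 0, -40, 0, 90, 0, 0, -40, 0, 90, 38, -3, 0, 0, 90, 38, -3, 0, 0, 90, 38, -3, 0, 0, 90, 38, -3, 0, 0, 90, 38, -3, 0, 0, 90, 38, -3, 0, 0, 90, 38, -3, 0, 0, 90]}}

```text
t: 23.7
tool_pos: [0.5641, -0.0548, 0.2168]
orientation: [2.221, 2.22, 0.002]
force: [1.2, 0.7, -0.7]
opening: 0.0902
gripper_force: 0.0
```

>>> {"method": "play_rows", "body": {"deltas": [38, -3, 0, 0, 90, 38, -3, 0, 0, 90, 38, -3, 0, 0, 90, 38, -3, 0, 0, 90, 38, -3, 0, 0, 90, 38, -3, 0, 0, 90, 38, -3, 0, 0, 90, 38, -3, 0, 0, 90, 0, 0, 0, 0, 90, 0, 0, 0, 0, 90]}}

```text
t: 24.53
tool_pos: [0.54, 0.2497, 0.2164]
orientation: [2.217, 2.225, 0.002]
force: [-0.2, -0.5, 0.3]
opening: 0.09
gripper_force: 0.0
```

```bash
python3 st.py 0.535,0.3133,0.026
python3 - <<'E'
from h import *
w=shot('wrist','w4');t=shot('top','top4')
print(proj(w,[.5356,.3133,.059])*.78125, proj(w,[[.661,.193,.066],[.487,.192,.066]])*.78125)
a=cv2.resize(w['pixels'],(400,300)); b=cv2.resize(t['pixels'][160:262,330:466],(400,300),interpolation=cv2.INTER_CUBIC)
k=cv2.resize(w['pixels'][0:220,100:393],(800,600),interpolation=cv2.INTER_CUBIC)
cv2.imwrite('pics/c4.png',np.vstack([np.hstack([a,b]),k[::2,::2].repeat(1,0) if 0 else cv2.resize(k,(800,300))])) if 0 else cv2.imwrite('pics/c4.png',np.hstack([a,b]))
E
```

```text
t 24.53 [0.54   0.2497 0.2164] yawx 90.20 tilt [ 0.001  0.001 -1.   ] open 0.0900 gf 0.0 F [-0.2 -0.5  0.3]
tool mm [ 63.5  -5.  190.4]
[[194.09547948  99.00819449]] [[274.10230314 178.16966084]
 [163.18830818 178.57847657]]
```

View pics/c4.png

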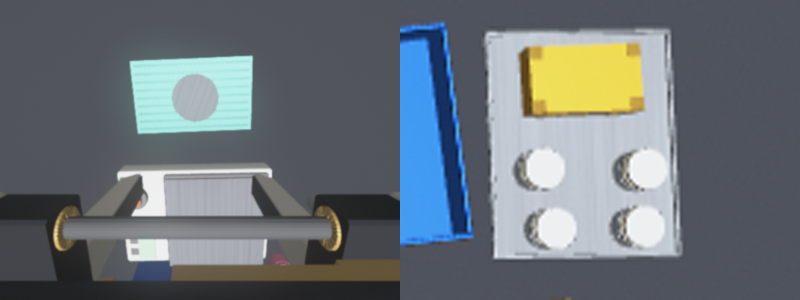

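The tray holds the four cans and the lid, unstacked. The cup is on the mat at (195,97), as predicted. The tool only turns about the vertical, so I'll flip the cup by pivoting it between the pads: lift it, then hook its rim on the edge of the pan.

>>> {"method": "play_rows", "body": {"deltas": [30, -3, 0, 0, 92, 35, 0, 0, 0, 92, 0, 0, 40, 0, 92, 0, 0, 40, 0, 92, 0, 0, 40, 0, 92, 0, 0, 40, 0, 92, 0, 0, 35, 0, 92, 0, 0, 10, 0, 92, 0, 0, 4, 0, 92, 0, 0, 0, 0, 92], "newtons": 8}}

```text
t: 25.47
tool_pos: [0.5379, 0.3112, 0.0066]
orientation: [-2.224, -2.219, 0.001]
force: [-0.1, 0.5, -0.5]
opening: 0.0918
gripper_force: 0.0
```

>>> {"method": "play_rows", "body": {"deltas": [0, 0, 0, 0, 92, 0, 0, 0, 0, 50, 0, 0, 0, 0, 50, 0, 0, 0, 0, 50, 0, 0, 0, 0, 50, 0, 0, 0, 0, 50, 0, 0, 0, 0, 50]}}

```text
t: 26.05
tool_pos: [0.5378, 0.3127, 0.0073]
orientation: [2.222, 2.221, 0.001]
force: [-1.5, -0.8, 5.7]
opening: 0.0694
gripper_force: 8.0
```

```bash
python3 st.py 0.537,0.3145,0.006
```

```text
t 26.05 [0.5378 0.3127 0.0073] yawx 89.98 tilt [ 0.     0.001 -1.   ] open 0.0694 gf 8.0 F [-1.5 -0.8  5.7]
tool mm [ 1.8 -0.8  1.3]
```

>>> {"method": "play_rows", "body": {"deltas": [0, 0, -25, 0, 50, 0, 0, -40, 0, 50, 0, 0, -38, 0, 50, -30, 0, 0, 0, 50, -35, 0, 0, 0, 50, -30, 0, 0, 0, 50, 0, 0, 15, 0, 50, 0, 0, 0, 0, 50, 0, 0, 0, 0, 50, 0, 0, 0, 0, 50]}}

```text
t: 26.88
tool_pos: [0.5372, 0.218, 0.0944]
orientation: [-2.221, -2.221, 0.001]
force: [-0.1, -0.0, -1.2]
opening: 0.0693
gripper_force: 8.0
```

```bash
python3 st.py 0.537,0.218,0.069
python3 - <<'E'
from h import *
w=shot('wrist','w5');s=shot('side','s5')
cv2.imwrite('pics/c5.png',np.hstack([cv2.resize(w['pixels'],(400,300)),cv2.resize(s['pixels'][160:265,170:310],(400,300),interpolation=cv2.INTER_CUBIC)]))
E
```

```text
t 26.88 [0.5372 0.218  0.0944] yawx 90.00 tilt [ 0.    -0.001 -1.   ] open 0.0693 gf 8.0 F [-0.1 -0.  -1.2]
tool mm [-0.  -0.1 25.4]
```

View pics/c5.png

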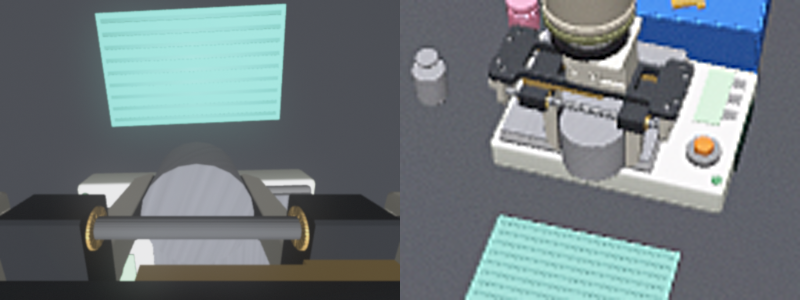

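The cup is held mouth down over the +y edge of the pan. Lowering so the rim catches.

>>> {"method": "play_rows", "body": {"deltas": [0, 0, 20, 0, 50, 0, 0, 5, 0, 50, 0, 0, 4, 0, 50, 0, 0, 4, 0, 50, 0, 0, 4, 0, 50, 0, 0, 4, 0, 50, 0, 0, 4, 0, 50]}}

```text
t: 27.57
tool_pos: [0.5381, 0.2183, 0.0501]
orientation: [2.221, 2.221, 0.003]
force: [0.8, 2.2, -0.3]
opening: 0.069
gripper_force: 8.0
```

>>> {"method": "play_rows", "body": {"deltas": [0, 0, 4, 0, 50, 0, 0, 4, 0, 50, 0, 0, 4, 0, 50, 0, 0, 4, 0, 50, 0, 0, 0, 0, 50]}}

```text
t: 27.98
tool_pos: [0.5363, 0.2169, 0.0318]
orientation: [-2.221, -2.22, 0.004]
force: [0.3, 0.1, -1.7]
opening: 0.0687
gripper_force: 8.0
```

```bash
python3 st.py 0.537,0.218,0.027
python3 - <<'E'
from h import *
w=shot('wrist','w6');s=shot('side','s6')
cv2.imwrite('pics/c6.png',np.hstack([cv2.resize(w['pixels'],(400,300)),cv2.resize(s['pixels'][160:265,170:310],(400,300),interpolation=cv2.INTER_CUBIC)]))
E
```

```text
t 27.98 [0.5363 0.2169 0.0318] yawx 89.96 tilt [-0.001 -0.003 -1.   ] open 0.0687 gf 8.0 F [ 0.3  0.1 -1.7]
tool mm [1.1 0.8 4.8]
```

View pics/c6.png

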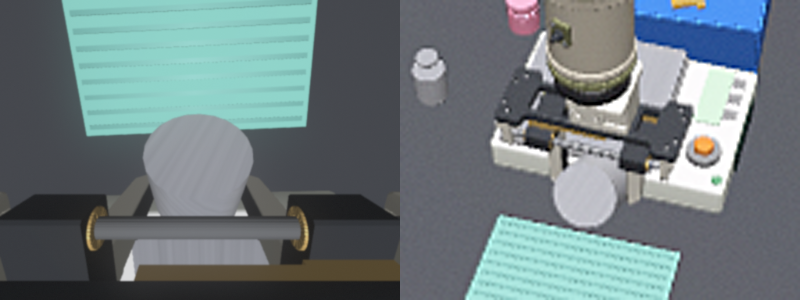

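It pivots easily. I'll tip it further, then lift with a weak grip so the heavy base can swing down.

>>> {"method": "play_rows", "body": {"deltas": [0, 0, 4, 0, 50, 0, 0, 3, 0, 50, 0, 0, 0, 0, 50, 0, 0, 0, 0, 50], "newtons": 8}}

```text
t: 28.42
tool_pos: [0.5372, 0.2173, 0.0261]
orientation: [-2.222, -2.221, 0.001]
force: [0.4, -0.6, -0.9]
opening: 0.0684
gripper_force: 8.0
```

>>> {"method": "play_rows", "body": {"deltas": [5, 0, -5, 0, 50, 5, 0, -10, 0, 50, 5, 0, -20, 0, 50, 5, 0, -20, 0, 50, 0, 0, -20, 0, 50, 0, 0, 0, 0, 50, 0, 0, 0, 0, 50, 0, 0, 0, 0, 50], "newtons": 3}}

```text
t: 29.08
tool_pos: [0.5372, 0.2376, 0.1011]
orientation: [-2.222, -2.221, 0.0]
force: [0.6, 0.3, -1.6]
opening: 0.0667
gripper_force: 3.0
```

```bash
python3 st.py
python3 - <<'E'
from h import *
w=shot('wrist','w7');s=shot('side','s7')
cv2.imwrite('pics/c7.png',np.hstack([cv2.resize(w['pixels'],(400,300)),cv2.resize(s['pixels'][160:265,170:310],(400,300),interpolation=cv2.INTER_CUBIC)]))
E
```

```text
t 29.08 [0.5372 0.2376 0.1011] yawx 89.98 tilt [-0. -0. -1.] open 0.0667 gf 3.0 F [ 0.6  0.3 -1.6]
```

View pics/c7.png

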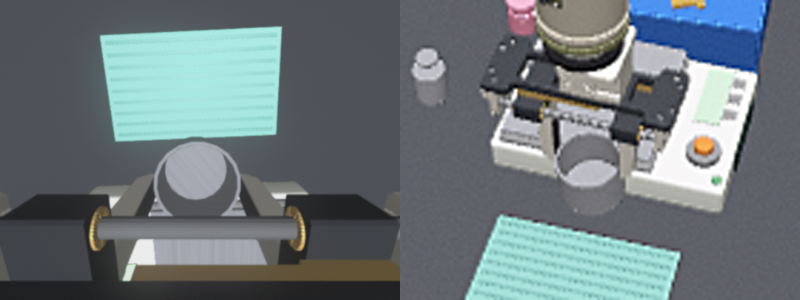

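The cup swung fully round, so its mouth is up and the base hangs below. Carrying it to the pan centre, about (0.575, 0.108).

>>> {"method": "play_rows", "body": {"deltas": [0, 0, -10, 0, 50, 0, 0, -15, 0, 50, -15, 5, 0, 0, 50, -25, 8, 0, 0, 50, -25, 8, 0, 0, 50, -25, 8, 0, 0, 50, -25, 8, 0, 0, 50, -15, 1, 0, 0, 50, 0, 0, 0, 0, 50, 0, 0, 0, 0, 50], "newtons": 5}}

```text
t: 30.02
tool_pos: [0.5752, 0.1067, 0.1262]
orientation: [-2.224, -2.218, 0.001]
force: [0.0, 0.6, -1.9]
opening: 0.067
gripper_force: 5.0
```

>>> {"method": "play_rows", "body": {"deltas": [0, 0, 25, 0, 50, 0, 0, 10, 0, 50, 0, 0, 3, 0, 50, 0, 0, 2, 0, 50, 0, 0, 2, 0, 50, 0, 0, 0, 0, 50, 0, 0, 0, 0, 50], "newtons": 3}}

```text
t: 30.6
tool_pos: [0.575, 0.1081, 0.0847]
orientation: [-2.221, -2.221, 0.0]
force: [-1.1, 2.1, 1.9]
opening: 0.0661
gripper_force: 3.0
```

```bash
python3 st.py 0.575,0.108,0.081
python3 - <<'E'
from h import *
w=shot('wrist','w8');s=shot('side','s8')
cv2.imwrite('pics/c8.png',np.hstack([cv2.resize(w['pixels'],(400,300)),cv2.resize(s['pixels'][150:255,190:330],(400,300),interpolation=cv2.INTER_CUBIC)]))
E
```

```text
t 30.60 [0.575  0.1081 0.0847] yawx 90.01 tilt [ 0.    -0.001 -1.   ] open 0.0661 gf 3.0 F [-1.1  2.1  1.9]
tool mm [-0.1  0.   3.7]
```

View pics/c8.png

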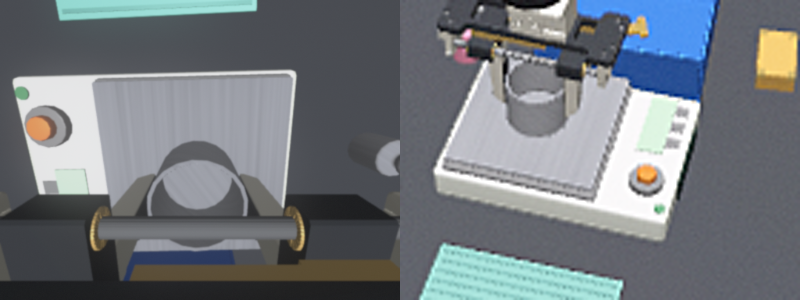

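The cup stands mouth up on the pan between the fingers. Releasing it, then going to the tare key.

>>> {"method": "play_rows", "body": {"deltas": [0, 0, 1, 0, 50, 0, 0, 0, 0, 80, 0, 0, 0, 0, 92, 0, 0, 0, 0, 92, 0, 0, 0, 0, 92, 0, 0, -20, 0, 92, 0, 0, -35, 0, 92, 0, 0, -40, 0, 92, 0, 0, 0, 0, 92]}}

```text
t: 31.45
tool_pos: [0.5798, 0.1078, 0.1877]
orientation: [2.216, 2.215, 0.015]
force: [1.8, -0.3, 1.4]
opening: 0.0918
gripper_force: 0.0
```

>>> {"method": "play_rows", "body": {"deltas": [11, -34, 0, 0, 0, 11, -34, 0, 0, 0, 11, -35, 0, 0, 0, 11, -35, 0, 0, 0, 0, 0, 0, 0, 0, 0, 0, 0, 0, 0, 0, 0, 0, 0, 0, 0, 0, 0, 0, 0]}}

```text
t: 32.12
tool_pos: [0.4386, 0.1513, 0.1789]
orientation: [2.222, 2.22, 0.002]
force: [0.3, 0.4, -0.1]
opening: 0.0433
gripper_force: 0.0
```

```bash
python3 st.py 0.4375,0.1517,0.063
python3 - <<'E'
from h import *
w=shot('wrist','w9');s=shot('side','s9')
print(proj(w,[.4375,.1517,.063])*.78125)
cv2.imwrite('pics/c9.png',np.hstack([cv2.resize(w['pixels'],(400,300)),cv2.resize(s['pixels'][150:255,190:330],(400,300),interpolation=cv2.INTER_CUBIC)]))
# key centre by colour
for n,c in (('w',w),('s',s)):
    im=c['pixels'].astype(int);m=((im[...,2]>200)&(im[...,1]>90)&(im[...,1]<190)&(im[...,0]<90)).astype(np.uint8)
    k,_,st,ce=cv2.connectedComponentsWithStats(m);print(n,[(s_[4],c_.round(1)) for s_,c_ in zip(st[1:],ce[1:]) if s_[4]>15])
E
```

```text
t 32.12 [0.4386 0.1513 0.1789] yawx 89.95 tilt [ 0.     0.001 -1.   ] open 0.0433 gf 0.0 F [ 0.3  0.4 -0.1]
tool mm [  0.4  -1.2 115.9]
[[196.20273823 148.30250859]]
w []
s [(np.int32(30), array([273.4,   9.1])), (np.int32(21), array([275.6, 210.1]))]
```

View pics/c9.png

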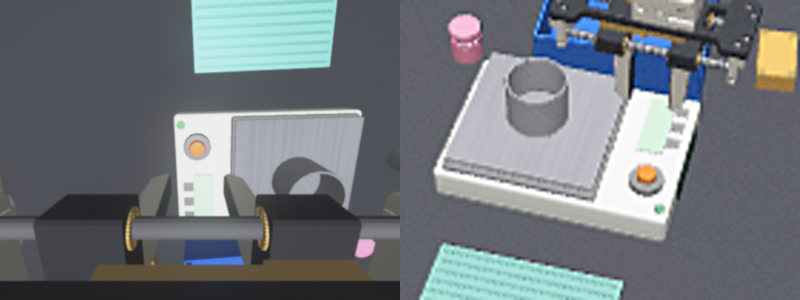

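The cup stands alone on the pan with its mouth up. The key shows at (197,149) against a predicted (196,148). Pressing it.

>>> {"method": "play_rows", "body": {"deltas": [0, -1, 0, 0, 0, 0, 0, 0, 0, 0, 0, 0, 0, 0, 0, 0, 0, 0, 0, 0, 0, 0, 40, 0, 0, 0, 0, 40, 0, 0, 0, 0, 25, 0, 0, 0, 0, 5, 0, 0, 0, 0, 0, 0, 0, 0, 0, 0, 0, 0]}}

```text
t: 33.05
tool_pos: [0.4371, 0.1516, 0.0697]
orientation: [2.222, 2.221, 0.001]
force: [0.0, -0.1, 0.1]
opening: 0.0006
gripper_force: 0.0
```

>>> {"method": "play_rows", "body": {"deltas": [0, 0, 4, 0, 0, 0, 0, 3, 0, 0, 0, 0, 2, 0, 0, 0, 0, 2, 0, 0, 0, 0, 0, 0, 0, 0, 0, 0, 0, 0]}}

```text
t: 33.55
tool_pos: [0.4389, 0.1521, 0.0618]
orientation: [2.22, 2.219, 0.006]
force: [-9.2, -2.3, 28.3]
opening: 0.0006
gripper_force: 14.5
```

```bash
python3 st.py 0.4375,0.1517,0.063
```

```text
t 33.55 [0.4389 0.1521 0.0618] yawx 89.99 tilt [ 0.001  0.005 -1.   ] open 0.0006 gf 14.5 F [-9.2 -2.3 28.3]
tool mm [-0.4 -1.4 -1.2]
```

28 N at 1 mm of travel: the closed finger pair (35 mm wide) is resting on the ring. I'll back off and press with a single fingertip.

>>> {"method": "play_rows", "body": {"deltas": [0, 0, -20, 0, 0, 0, -20, -15, 0, 60, 0, -19, 0, 0, 60, 0, 0, 0, 0, 60, 0, 0, 0, 0, 60, 0, 0, 0, 0, 60, 0, 0, 0, 0, 60, 0, 0, 0, 0, 60, 0, 0, 0, 0, 60]}}

```text
t: 34.3
tool_pos: [0.3976, 0.1514, 0.0921]
orientation: [-2.222, -2.22, 0.001]
force: [0.9, -0.2, 0.5]
opening: 0.0493
gripper_force: 0.0
```

```bash
python3 st.py 0.3988,0.1517,0.066
python3 - <<'E'
from h import *
s=shot('side','s10');w=shot('wrist','w10')
print(proj(s,[.4375,.1517,.063]))
cv2.imwrite('pics/c10.png',np.hstack([cv2.resize(s['pixels'][165:240,230:330],(400,300),interpolation=cv2.INTER_CUBIC),cv2.resize(w['pixels'][100:340,100:420],(400,300),interpolation=cv2.INTER_CUBIC)]))
E
```

```text
t 34.30 [0.3976 0.1514 0.0921] yawx 89.96 tilt [-0.    -0.001 -1.   ] open 0.0493 gf 0.0 F [ 0.9 -0.2  0.5]
tool mm [ 0.3  1.2 26.1]
[[276.48844956 210.10836278]]
```

View pics/c10.png

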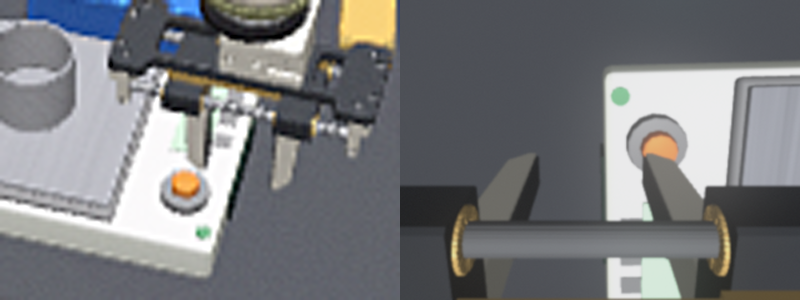

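>>> {"method": "play_rows", "body": {"deltas": [0, 4, 0, 0, 60, 0, 0, 0, 0, 60, 0, 0, 15, 0, 60, 0, 0, 9, 0, 60, 0, 0, 3, 0, 60, 0, 0, 1, 0, 60, 0, 0, 1, 0, 60, 0, 0, 0, 0, 60, 0, 0, 0, 0, 60]}}

```text
t: 35.15
tool_pos: [0.4014, 0.1515, 0.0638]
orientation: [-2.222, -2.221, -0.0]
force: [-2.4, -0.4, 1.9]
opening: 0.0597
gripper_force: 1.5
```

```bash
python3 st.py 0.4018,0.1517,0.058
```

```text
t 35.15 [0.4014 0.1515 0.0638] yawx 89.98 tilt [ 0. -0. -1.] open 0.0597 gf 1.5 F [-2.4 -0.4  1.9]
tool mm [0.2 0.4 5.8]
```

>>> {"method": "play_rows", "body": {"deltas": [0, 0, 2, 0, 60, 0, 0, 1, 0, 60, 0, 0, 0, 0, 60, 0, 0, 0, 0, 60]}}

```text
t: 35.48
tool_pos: [0.4024, 0.1517, 0.062]
orientation: [2.221, 2.22, 0.003]
force: [-6.0, -1.7, 14.0]
opening: 0.059
gripper_force: 6.9
```

>>> {"method": "play_rows", "body": {"deltas": [0, 0, 1, 0, 60, 0, 0, 1, 0, 60, 0, 0, 0, 0, 60, 0, 0, 0, 0, 60]}}

```text
t: 35.82
tool_pos: [0.4042, 0.1518, 0.0616]
orientation: [2.219, 2.218, 0.007]
force: [-5.7, -4.2, 22.1]
opening: 0.0552
gripper_force: 11.3
```

```bash
python3 st.py 0.4018,0.1517,0.058
```

```text
t 35.82 [0.4042 0.1518 0.0616] yawx 89.98 tilt [ 0.001  0.006 -1.   ] open 0.0552 gf 11.3 F [-5.7 -4.2 22.1]
tool mm [-0.1 -2.4  3.6]
```

I meet stiff contact again, with a push towards −x, so I need a closer look. One composite picture: the current side and wrist views, and the earlier unobstructed ones.

Run:
```python
from h import *
s=shot('side','s11');w=shot('wrist','w11');w9=load('w9');s9=load('s9');t=load('top4')
def z(c,P,r,W=400,H=300):
    u,v=proj(c,P)[0].astype(int);h=int(r*.75)
    im=c['pixels'][max(v-h,0):v+h,max(u-r,0):u+r];print(u,v,r,h);return cv2.resize(im,(W,H),interpolation=cv2.INTER_CUBIC)
K=[.4375,.1517,.063]
cv2.imwrite('pics/c11.png',np.vstack([np.hstack([z(s,K,20),z(w,K,36)]),np.hstack([z(s9,K,20),z(w9,K,36)])]))
for n,c in (('top1',load('top1')),('w9',w9),('s9',s9),('top4',t),('s11',s),('w11',w)):
    u,v=proj(c,K)[0];hsv=cv2.cvtColor(c['pixels'],cv2.COLOR_BGR2HSV)
    m=cv2.inRange(hsv,(5,130,90),(28,255,255));Y,X=np.nonzero(m);o=(abs(X-u)<16)&(abs(Y-v)<16)
    if o.sum(): print(n,o.sum(),X[o].mean().round(1),Y[o].mean().round(1),'pred',(u.round(1),v.round(1)),onz(c,X[o].mean(),Y[o].mean(),.063).round(4),X[o].min(),X[o].max(),Y[o].min(),Y[o].max())
```

```text
276 210 20 15
303 236 36 27
276 210 20 15
251 189 36 27
top1 46 224.3 240.5 pred (np.float64(224.6), np.float64(241.0)) [0.4388 0.1524 0.063 ] 221 228 237 244
s9 34 275.8 210.6 pred (np.float64(276.5), np.float64(210.1)) [0.4389 0.1543 0.063 ] 273 279 208 213
top4 43 224.7 240.5 pred (np.float64(224.6), np.float64(241.0)) [0.4387 0.1514 0.063 ] 221 228 237 244
s11 13 276.1 212.0 pred (np.float64(276.5), np.float64(210.1)) [0.4368 0.1592 0.063 ] 273 279 210 213
w11 73 294.3 234.5 pred (np.float64(303.9), np.float64(236.4)) [0.4313 0.1531 0.063 ] 290 314 222 244
```

View pics/c11.png

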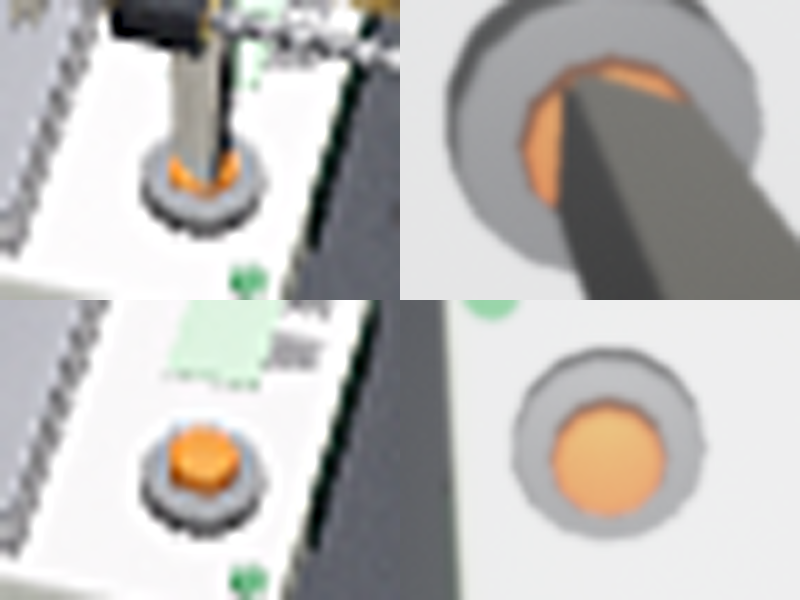

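The fingertip overlaps the ring on its +x side by about 3 mm. Shifting −3 mm in x and pressing again.

>>> {"method": "play_rows", "body": {"deltas": [0, 0, -10, 0, 60, 0, -3, 0, 0, 60, 0, 0, 0, 0, 60, 0, 0, 0, 0, 60, 0, 0, 6, 0, 60, 0, 0, 2, 0, 60, 0, 0, 0, 0, 60, 0, 0, 0, 0, 60]}}

```text
t: 36.58
tool_pos: [0.3997, 0.1517, 0.0618]
orientation: [2.221, 2.22, 0.003]
force: [-6.2, -1.8, 18.9]
opening: 0.0583
gripper_force: 9.7
```

>>> {"method": "play_rows", "body": {"deltas": [0, 0, 1, 0, 60, 0, 0, 1, 0, 60, 0, 0, 0, 0, 60, 0, 0, 0, 0, 60]}}

```text
t: 36.92
tool_pos: [0.4014, 0.1518, 0.0614]
orientation: [2.219, 2.218, 0.007]
force: [-7.4, -3.9, 28.4]
opening: 0.0548
gripper_force: 14.1
```

```bash
python3 st.py 0.4018,0.1517,0.058
cat > key.py <<'E'
from h import *
s=shot('side','sk');w=shot('wrist','wk');K=[.4385,.152,.063]
for n,c in (('s',s),('w',w)):
    u,v=proj(c,K)[0];hsv=cv2.cvtColor(c['pixels'],cv2.COLOR_BGR2HSV)
    m=cv2.inRange(hsv,(5,130,90),(28,255,255));u,v=int(u),int(v);r=8 if n=='s' else 15
    print(n,u,v);print('\n'.join(''.join('#' if q else '.' for q in row) for row in m[v-r:v+r,u-r-5:u+r+5]))
E
python3 key.py
```

```text
t 36.92 [0.4014 0.1518 0.0614] yawx 89.97 tilt [ 0.     0.006 -1.   ] open 0.0548 gf 14.1 F [-7.4 -3.9 28.4]
tool mm [-0.1  0.4  3.4]
s 276 210
..........................
..........................
..........................
..........................
..........................
..........................
..........................
..........................
..........#...............
..........##..............
..........##..............
...........##.............
..........................
..........................
..........................
..........................
w 309 236
........................................
....................#####...............
......................#######...........
........................######..........
..........................######........
.............................####.......
...............................###......
................................##......
.................................#......
..................................#.....
........................................
........................................
........................................
........................................
........................................
........................................
........................................
........................................
........................................
........................................
........................................
........................................
........................................
........................................
........................................
........................................
........................................
........................................
........................................
........................................
```

All three presses stop at a reading of about 0.0617. I'll take a force-versus-depth profile to tell a bottomed key from a ring.

>>> {"method": "play_rows", "body": {"deltas": [0, 1.5, -12, 0, 60, 0, 0, 0, 0, 60, 0, 0, 0, 0, 60, 0, 0, 0, 0, 60, 0, 0, 0, 0, 60]}}

```text
t: 37.43
tool_pos: [0.3989, 0.1513, 0.0691]
orientation: [-2.221, -2.22, 0.003]
force: [-0.1, 0.6, -0.0]
opening: 0.06
gripper_force: 0.0
```

>>> {"method": "play_rows", "body": {"deltas": [0, 0, 2, 0, 60, 0, 0, 0, 0, 60, 0, 0, 0, 0, 60, 0, 0, 0, 0, 60]}}

```text
t: 37.77
tool_pos: [0.3997, 0.1514, 0.0681]
orientation: [-2.222, -2.221, 0.001]
force: [0.4, 0.8, 0.1]
opening: 0.0602
gripper_force: 0.0
```

>>> {"method": "play_rows", "body": {"deltas": [0, 0, 1, 0, 60, 0, 0, 0, 0, 60, 0, 0, 0, 0, 60, 0, 0, 0, 0, 60]}}

```text
t: 38.1
tool_pos: [0.3999, 0.1515, 0.0674]
orientation: [-2.222, -2.221, 0.0]
force: [-0.4, -0.7, 0.4]
opening: 0.0601
gripper_force: 0.0
```

>>> {"method": "play_rows", "body": {"deltas": [0, 0, 1, 0, 60, 0, 0, 0, 0, 60, 0, 0, 0, 0, 60, 0, 0, 0, 0, 60]}}

```text
t: 38.43
tool_pos: [0.4, 0.1515, 0.0665]
orientation: [2.222, 2.221, 0.0]
force: [0.3, -0.7, 2.0]
opening: 0.0599
gripper_force: 0.7
```

>>> {"method": "play_rows", "body": {"deltas": [0, 0, 1, 0, 60, 0, 0, 0, 0, 60, 0, 0, 0, 0, 60, 0, 0, 0, 0, 60]}}

```text
t: 38.77
tool_pos: [0.4, 0.1515, 0.0655]
orientation: [2.222, 2.221, 0.0]
force: [0.4, -0.4, 1.7]
opening: 0.0598
gripper_force: 1.0
```

>>> {"method": "play_rows", "body": {"deltas": [0, 0, 1, 0, 60, 0, 0, 0, 0, 60, 0, 0, 0, 0, 60, 0, 0, 0, 0, 60]}}

```text
t: 39.1
tool_pos: [0.4, 0.1515, 0.0645]
orientation: [2.222, 2.221, 0.0]
force: [-0.1, 1.0, 3.2]
opening: 0.0603
gripper_force: 1.3
```

>>> {"method": "play_rows", "body": {"deltas": [0, 0, 1, 0, 60, 0, 0, 0, 0, 60, 0, 0, 0, 0, 60, 0, 0, 0, 0, 60]}}

```text
t: 39.43
tool_pos: [0.4, 0.1515, 0.0635]
orientation: [2.222, 2.221, 0.0]
force: [0.2, -0.3, 2.8]
opening: 0.0601
gripper_force: 1.5
```

>>> {"method": "play_rows", "body": {"deltas": [0, 0, 1, 0, 60, 0, 0, 0, 0, 60, 0, 0, 0, 0, 60, 0, 0, 0, 0, 60]}}

```text
t: 39.77
tool_pos: [0.4, 0.1515, 0.0625]
orientation: [2.222, 2.221, 0.0]
force: [0.9, 0.8, 2.9]
opening: 0.0601
gripper_force: 1.8
```

>>> {"method": "play_rows", "body": {"deltas": [0, 0, 1, 0, 60, 0, 0, 0, 0, 60, 0, 0, 0, 0, 60, 0, 0, 0, 0, 60]}}

```text
t: 40.1
tool_pos: [0.4001, 0.1516, 0.0621]
orientation: [2.222, 2.221, 0.0]
force: [-3.2, -0.7, 10.8]
opening: 0.0597
gripper_force: 5.2
```

The spring engages at a reading of about 0.067 and bottoms at about 0.062. That is the full 5 mm at 1.5–4 N, so the key has been pressed fully. The tool z therefore reads about 4 mm high. On to the bolt.

>>> {"method": "play_rows", "body": {"deltas": [0, 0, -35, 0, 60, 0, 0, -40, 0, 60, 0, 0, -40, 0, 60, 0, 0, -40, 0, 60, -35, 14, -5, 0, 60, -35, 14, 0, 0, 60, -35, 14, 0, 0, 60, -35, 14, 0, 0, 60, -35, 14, 0, 0, 60, -35, 14, 0, 0, 60]}}

```text
t: 40.93
tool_pos: [0.4837, -0.0603, 0.2208]
orientation: [-2.221, -2.22, 0.001]
force: [-0.3, 0.3, 0.8]
opening: 0.0599
gripper_force: 0.0
```

>>> {"method": "play_rows", "body": {"deltas": [-35, 14, 0, 0, 60, -35, 14, 0, 0, 60, -35, 14, 0, 0, 60, -15, 0, 0, 0, 60, 0, 0, 0, 0, 60, 0, 0, 0, 0, 60, 0, 0, 0, 0, 60]}}

```text
t: 41.52
tool_pos: [0.5253, -0.1777, 0.2207]
orientation: [-2.221, -2.22, 0.0]
force: [-0.2, 0.2, -0.9]
opening: 0.06
gripper_force: 0.0
```

```bash
python3 st.py
cat > bolt.py <<'E'
from h import *
def find(c):
    hsv=cv2.cvtColor(c['pixels'],cv2.COLOR_BGR2HSV)
    m=cv2.inRange(hsv,(12,60,60),(40,255,255)); poly=proj(c,[[.612,-.008,.004],[.625,-.175,.004],[.437,-.19,.004],[.422,-.02,.004]]).astype(np.int32)
    k=np.zeros_like(m);cv2.fillPoly(k,[poly],255);m&=k
    n,l,st,ce=cv2.connectedComponentsWithStats(m);i=1+np.argmax(st[1:,4]);m=(l==i)
    Y,X=np.nonzero(m);return m,X,Y
if __name__=='__main__':
    for n in ('top','wrist'):
        c=shot(n,n+'b'+sys.argv[1]);m,X,Y=find(c)
        P=np.array([onz(c,x,y,.0135)[:2] for x,y in zip(X,Y)]);mu=P.mean(0);w,V=np.linalg.eigh(np.cov((P-mu).T));a=V[:,1];b=V[:,0]
        s=(P-mu)@a;r=(P-mu)@b
        print(n,len(X),'mean',mu.round(4),'yaw',np.degrees(np.arctan2(a[1],a[0])).round(1),'len',np.ptp(s).round(4),'wid',np.ptp(r).round(4),'mid',(mu+a*(s.max()+s.min())/2).round(4))
        for lo in np.arange(s.min(),s.max(),.005):
            o=(s>=lo)&(s<lo+.005)
            if o.sum()>2: print('  s %.3f wid %.4f'%(lo-s.min(),np.ptp(r[o])),(mu+a*(lo+.0025)).round(4),(r[o].min()+r[o].max()).round(4)/2)
        x0,x1,y0,y1=X.min()-2,X.max()+3,Y.min()-2,Y.max()+3
        print('\n'.join(''.join('#' if q else '.' for q in row) for row in m[y0:y1,x0:x1]))
E
python3 bolt.py 1
```

```text
t 41.52 [ 0.5253 -0.1777  0.2207] yawx 89.98 tilt [ 0.001 -0.001 -1.   ] open 0.0600 gf 0.0 F [-0.2  0.2 -0.9]
top 86 mean [ 0.5242 -0.1039] yaw -157.3 len 0.0385 wid 0.0255 mid [ 0.5261 -0.1031]
  s 0.000 wid 0.0142 [ 0.5415 -0.0966] -0.00025
  s 0.005 wid 0.0128 [ 0.5369 -0.0986] -0.0007
  s 0.010 wid 0.0139 [ 0.5323 -0.1005] 0.00015
  s 0.015 wid 0.0128 [ 0.5277 -0.1024] 0.001
  s 0.020 wid 0.0128 [ 0.5231 -0.1044] -0.0002
  s 0.025 wid 0.0139 [ 0.5184 -0.1063] -0.00055
  s 0.030 wid 0.0255 [ 0.5138 -0.1082] 0.0003
  s 0.035 wid 0.0217 [ 0.5092 -0.1102] -0.00015
................
................
.....##.........
...#####........
..######........
...######.......
...######.......
....######......
....######......
.....#####......
.....######.....
......########..
......########..
......########..
.....#######....
.....#####......
......##........
................
................
wrist 257 mean [ 0.5254 -0.103 ] yaw -157.9 len 0.0365 wid 0.0169 mid [ 0.5264 -0.1026]
  s 0.000 wid 0.0102 [ 0.541  -0.0967] -5e-05
  s 0.005 wid 0.0107 [ 0.5364 -0.0986] -0.0001
  s 0.010 wid 0.0097 [ 0
[... 367 characters left out ...]
..........######....
.....................########....
....................##########...
.................#############...
...............################..
...#........###################..
....#.....#####################..
...##########################....
..#########################......
..#####################..........
..####################...........
...################..............
...##############................
....##########...................
....########.....................
....########.....................
.....######......................
.....#####.......................
......#..........................
.................................
.................................
```

The bolt is clearly segmented. Its axis is at 22.4°, the head is towards (0.509, −0.110), and the shank middle is at about (0.531, −0.101). I'll turn +67.6° and also check the cup by code.

>>> {"method": "play_rows", "body": {"deltas": [0, 0, 0, 6.8, 50, 0, 0, 0, 6.8, 50, 0, 0, 0, 6.8, 50, 0, 0, 0, 6.8, 50, 0, 0, 0, 6.8, 50, 0, 0, 0, 6.8, 50, 0, 0, 0, 6.8, 50, 0, 0, 0, 6.8, 50, 0, 0, 0, 6.8, 50, 0, 0, 0, 6.4, 50]}}

```text
t: 42.45
tool_pos: [0.5258, -0.1772, 0.2217]
orientation: [3.083, 0.603, 0.001]
force: [0.6, -1.0, -1.4]
opening: 0.05
gripper_force: 0.0
```

>>> {"method": "play_rows", "body": {"deltas": [0, 0, 0, 0, 50, 0, 0, 0, 0, 50, 0, 0, 0, 0, 50]}}

```text
t: 42.7
tool_pos: [0.5258, -0.1779, 0.2216]
orientation: [3.08, 0.617, 0.0]
force: [0.0, 0.2, 0.4]
opening: 0.0497
gripper_force: 0.0
```

```bash
python3 st.py .5308,-.1009,.02
cat > cup.py <<'E'
from h import *
a=load('top1');b=load('topb1') if len(sys.argv)<2 else shot('top','topc')
g=lambda c:cv2.GaussianBlur(c['pixels'],(3,3),0).astype(int)
d=abs(g(a)-g(b)).max(2)
u,v=proj(b,[.575,.108,.094])[0].astype(int);u0,v0=u-24,v-24
m=(d[v0:v0+48,u0:u0+48]>14)
print('\n'.join(''.join('#' if q else '.' for q in r) for r in m[4:44,4:44]))
big=cv2.resize(b['pixels'][v0:v0+48,u0:u0+48],(480,480),interpolation=cv2.INTER_CUBIC)
s=cv2.cvtColor(big,cv2.COLOR_BGR2GRAY)
R=.034*495.7/(1.41-.122)*10
cs=cv2.HoughCircles(s,cv2.HOUGH_GRADIENT,2,20,param1=60,param2=20,minRadius=int(R*.88),maxRadius=int(R*1.12))
if cs is not None:
    for x,y,r in cs[0][:5]: print(x/10+u0-.45,y/10+v0-.45,r,R,onz(b,x/10+u0-.45,y/10+v0-.45,.122).round(4))
E
python3 cup.py
```

```text
t 42.70 [ 0.5258 -0.1779  0.2216] yawx 22.65 tilt [ 0.  0. -1.] open 0.0497 gf 0.0 F [0.  0.2 0.4]
tool mm [ 34.2 -69.2 201.6]
########################################
########################################
########################################
########################################
########################################
########################################
########################################
########################################
########################################
########################################
########################################
########################################
########################################
########################################
########################################
########################################
########################################
########################################
########################################
########################################
########################################
########################################
########################################
##############################
[... 355 characters left out ...]
########################
########################################
########################################
########################################
########################################
########################################
########################################
########################################
240.05 188.25000076293946 122.0 130.8524844720497 [0.5733 0.1081 0.122 ]
240.05 190.65000038146974 116.0 130.8524844720497 [0.567  0.1082 0.122 ]
241.65000038146974 189.44999961853028 140.4 130.8524844720497 [0.5701 0.1039 0.122 ]
240.25000076293946 186.05 142.6 130.8524844720497 [0.5791 0.1075 0.122 ]
241.65000038146974 191.84999923706056 136.0 130.8524844720497 [0.5638 0.104  0.122 ]
```

>>> {"method": "play_rows", "body": {"deltas": [17, -35, 0, 0, 50, 17, -34, 0, 0, 50, 0, 0, 35, 0, 50, 0, 0, 40, 0, 50, 0, 0, 40, 0, 50, 0, 0, 40, 0, 50, 0, 0, 25, 0, 50, 0, 0, 0, 0, 50, 0, 0, 0, 0, 50, 0, 0, 0, 0, 50]}}

```text
t: 43.53
tool_pos: [0.5324, -0.1021, 0.0436]
orientation: [3.08, 0.611, 0.004]
force: [0.1, -0.1, 0.4]
opening: 0.05
gripper_force: 0.0
```

```bash
python3 st.py .5308,-.1009,.010; python3 bolt.py 2 | sed -n '/wrist/,$p'
```

```text
t 43.53 [ 0.5324 -0.1021  0.0436] yawx 22.45 tilt [ 0.002  0.002 -1.   ] open 0.0500 gf 0.0 F [ 0.1 -0.1  0.4]
tool mm [-1.  -1.8 33.5]
wrist 430 mean [ 0.5248 -0.1034] yaw -156.9 len 0.0263 wid 0.0124 mid [ 0.5258 -0.103 ]
  s 0.000 wid 0.0084 [ 0.5356 -0.0988] -0.0
  s 0.005 wid 0.0099 [ 0.531  -0.1008] -0.0001
  s 0.010 wid 0.0099 [ 0.5264 -0.1027] -0.0002
  s 0.015 wid 0.0123 [ 0.5218 -0.1047] 0.0001
  s 0.020 wid 0.0124 [ 0.5172 -0.1067] 5e-05
  s 0.025 wid 0.0108 [ 0.5126 -0.1086] 0.0
.....................
.....................
.....#.##...###......
.....#####.#####.....
....######.####......
.....#####.####......
.....##########......
....############.....
....###########......
.....##########......
....#############....
...##############....
....############.....
.....###########.....
....#############....
....############.....
.....###########.....
....#############....
...##############....
....############.....
....############.....
...###############...
....#############....
....#############....
..################...
..#################..
..#################..
..#################..
..#################..
..#################..
..#################..
..#################..
..################...
...###############...
......########.......
.....................
.....................
```

>>> {"method": "play_rows", "body": {"deltas": [-1, -1, 20, 0, 50, 0, 0, 9, 0, 50, 0, 0, 3, 0, 50, 0, 0, 0, 0, 50, 0, 0, 0, 0, 50, 0, 0, 0, 0, 50], "newtons": 20}}

```text
t: 44.13
tool_pos: [0.5303, -0.1015, 0.0104]
orientation: [3.081, 0.61, 0.002]
force: [0.3, 0.6, -0.0]
opening: 0.0497
gripper_force: 0.0
```

>>> {"method": "play_rows", "body": {"deltas": [0, 0, 0, 0, 8, 0, 0, 0, 0, 8, 0, 0, 0, 0, 8, 0, 0, 0, 0, 8, 0, 0, 0, 0, 8, 0, 0, 0, 0, 8, 0, 0, 0, 0, 8]}}

```text
t: 44.72
tool_pos: [0.5296, -0.1013, 0.0095]
orientation: [-3.082, -0.61, -0.0]
force: [0.6, -0.6, 0.3]
opening: 0.0154
gripper_force: 19.9
```

The bolt is gripped (opening 15.4 mm). Lifting it and carrying it over the cup.

>>> {"method": "play_rows", "body": {"deltas": [0, 0, -30, 0, 8, 0, 0, -40, 0, 8, 0, 0, -40, 0, 8, 0, 0, -40, 0, 8, 0, 0, -40, 0, 8, 20, -30, 0, 0, 8, 25, -36, 0, 0, 8, 25, -36, 0, 0, 8, 25, -36, 0, 0, 8, 0, 0, 0, 0, 8]}}

```text
t: 45.55
tool_pos: [0.5639, 0.0631, 0.1993]
orientation: [-3.077, -0.617, -0.002]
force: [0.8, -0.8, -1.5]
opening: 0.0151
gripper_force: 19.9
```

>>> {"method": "play_rows", "body": {"deltas": [0, 0, 0, 0, 8, 0, 0, 0, 0, 8]}}

```text
t: 45.72
tool_pos: [0.5632, 0.0562, 0.199]
orientation: [3.081, 0.611, -0.002]
force: [-0.5, -0.1, -0.9]
opening: 0.0152
gripper_force: 19.9
```

```bash
python3 st.py .5777,.1095,.122
python3 - <<'E'
from h import *
c=shot('wrist','wc')
g=cv2.cvtColor(c['pixels'],cv2.COLOR_BGR2GRAY)
x=cv2.resize(g,None,fx=2,fy=2,interpolation=cv2.INTER_CUBIC)
u,v=proj(c,[.574,.108,.122])[0];rr=.034*278/(c['eye'][2]-.122)*2
print('pred',u,v,rr/2,c['eye'])
cs=cv2.HoughCircles(x,cv2.HOUGH_GRADIENT,2,20,param1=80,param2=25,minRadius=int(rr*.85),maxRadius=int(rr*1.1))
if cs is not None:
    for a,b,r in cs[0][:6]:
        if np.hypot(a/2-u,b/2-v)<25: print(a/2,b/2,r/2,onz(c,a/2,b/2,.122).round(4))
s=shot('side','sc')
print('side pred',proj(s,[[.574,.108,.122],[.54,.108,.122],[.608,.108,.122],[.574,.142,.122],[.574,.142,.066]]).round(1))
gs=cv2.cvtColor(s['pixels'],cv2.COLOR_BGR2GRAY)
u,v=proj(s,[.574,.12,.1])[0].astype(int);print(gs[v,u-28:u+28],u,v)
E
```

```text
t 45.72 [0.5632 0.0562 0.199 ] yawx 22.44 tilt [-0.001  0.    -1.   ] open 0.0152 gf 19.9 F [-0.5 -0.1 -0.9]
tool mm [ 33.8 -43.7  77. ]
pred 203.34123561955641 168.76689838138705 38.764102655198954 [0.63204848 0.08490501 0.36583384]
206.5 166.5 35.4 [0.577  0.1061 0.122 ]
side pred [[237.8 177.3]
 [248.4 179.7]
 [227.3 175. ]
 [234.3 185.1]
 [234.9 197.3]]
[100  96  97  92  89 151 253 190 187 187 189 193 191 189 186 185 188 189
 197 112 107 124 134 174 199 203 196 191 191 191 192 193 195 198 201 184
 124 126 112 101 103 203 193 189 189 193 191 192 191 187 191 191 190 188
 190 188] 236 184
```

The inner rim circle fits at (0.577, 0.106), so the cup is still in place. Lowering the bolt into it.

>>> {"method": "play_rows", "body": {"deltas": [17, -21, 0, 0, 8, 18, -21, 0, 0, 8, 0, 0, 0, 0, 8, 0, 0, 30, 0, 8, 0, 0, 30, 0, 8, 0, 0, 0, 0, 8, 0, 0, 0, 0, 8, 0, 0, 0, 0, 8]}}

```text
t: 46.48
tool_pos: [0.5804, 0.1073, 0.1408]
orientation: [3.082, 0.607, 0.001]
force: [0.5, 0.4, -0.4]
opening: 0.0155
gripper_force: 19.9
```

>>> {"method": "play_rows", "body": {"deltas": [0, 0, 10, 0, 8, 0, 0, 10, 0, 8, 0, 0, 8, 0, 8, 0, 0, 0, 0, 8, 0, 0, 0, 0, 8]}}

```text
t: 46.9
tool_pos: [0.5792, 0.1083, 0.1105]
orientation: [-3.082, -0.61, 0.003]
force: [0.1, -0.9, -0.3]
opening: 0.0155
gripper_force: 19.9
```

```bash
python3 st.py .5797,.1085,.11
```

```text
t 46.90 [0.5792 0.1083 0.1105] yawx 22.38 tilt [-0.002 -0.001 -1.   ] open 0.0155 gf 19.9 F [ 0.1 -0.9 -0.3]
tool mm [ 0.6 -0.   0.5]
```

>>> {"method": "play_rows", "body": {"deltas": [0, 0, 6, 0, 8, 0, 0, 6, 0, 8, 0, 0, 6, 0, 8, 0, 0, 0, 0, 8, 0, 0, 0, 0, 8]}}

```text
t: 47.32
tool_pos: [0.5794, 0.1083, 0.0926]
orientation: [-3.082, -0.61, 0.002]
force: [-0.1, 0.2, -0.4]
opening: 0.0153
gripper_force: 19.9
```

>>> {"method": "play_rows", "body": {"deltas": [0, 0, 0, 0, 20, 0, 0, 0, 0, 20, 0, 0, 0, 0, 20, 0, 0, 0, 0, 20]}}

```text
t: 47.65
tool_pos: [0.5802, 0.1084, 0.0939]
orientation: [3.082, 0.61, 0.001]
force: [0.3, 0.0, -0.2]
opening: 0.02
gripper_force: 0.0
```

>>> {"method": "play_rows", "body": {"deltas": [0, 0, -10, 0, 20, 0, 0, -25, 0, 20, 0, 0, -40, 0, 20, 0, 0, -40, 0, 20, 0, 0, 0, 0, 20, 0, 0, 0, 0, 20]}}

```text
t: 48.15
tool_pos: [0.5824, 0.1086, 0.2136]
orientation: [3.081, 0.609, 0.013]
force: [-0.0, -0.5, 0.0]
opening: 0.0199
gripper_force: 0.0
```

```bash
python3 st.py
cat > chk.py <<'E'
from h import *
c=shot('wrist','wd'+sys.argv[1]);print(c['eye'])
hsv=cv2.cvtColor(c['pixels'],cv2.COLOR_BGR2HSV);m=cv2.inRange(hsv,(12,60,50),(40,255,255))
g=cv2.resize(cv2.cvtColor(c['pixels'],cv2.COLOR_BGR2GRAY),None,fx=2,fy=2,interpolation=cv2.INTER_CUBIC)
u,v=proj(c,[.576,.107,.122])[0];r=.031*278/(c['eye'][2]-.122)*2;print('pred',u,v,r/2)
cs=cv2.HoughCircles(g,cv2.HOUGH_GRADIENT,2,20,param1=80,param2=25,minRadius=int(r*.9),maxRadius=int(r*1.15))
if cs is not None:
    for a,b,q in cs[0][:6]:
        if np.hypot(a/2-u,b/2-v)<40: print('circ',a/2,b/2,q/2,onz(c,a/2,b/2,.122).round(4))
n,l,st,ce=cv2.connectedComponentsWithStats(m)
for s,k in zip(st[1:],ce[1:]):
    if s[4]>40: print('brass',s[4],k.round(1),onz(c,*k,.08).round(4))
E
python3 chk.py 1
```

```text
t 48.15 [0.5824 0.1086 0.2136] yawx 22.38 tilt [ 0.008  0.002 -1.   ] open 0.0199 gf 0.0 F [-0.  -0.5  0. ]
[0.64975044 0.13698598 0.38106441]
pred 251.4410105434711 203.5780160127975 33.2658586065366
circ 250.5 202.5 31.8 [0.5767 0.1083 0.122 ]
circ 250.5 192.5 30.7 [0.586  0.1121 0.122 ]
brass 587 [252.1 194. ] [0.5747 0.1057 0.08  ]
brass 184 [487.  266.6] [ 0.5982 -0.1914  0.08  ]
brass 404 [210.3 294.1] [0.436 0.105 0.08 ]
brass 405 [294.  293.8] [0.4756 0.0089 0.08  ]
brass 8046 [252.9 347.9] [0.3807 0.0251 0.08  ]
```

>>> {"method": "play_rows", "body": {"deltas": [-30, 0, -30, 0, 30, -35, 0, -10, 0, 30, -35, 0, 0, 0, 30, -35, 0, 0, 0, 30, 0, 0, 0, 0, 30, 0, 0, 0, 0, 30, 0, 0, 0, 0, 30, 0, 0, 0, 0, 30, 0, 0, 0, 0, 30]}}

```text
t: 48.95
tool_pos: [0.4562, 0.0574, 0.2475]
orientation: [-3.082, -0.61, 0.001]
force: [0.3, -0.8, -0.0]
opening: 0.03
gripper_force: 0.0
```

```bash
python3 st.py
python3 - <<'E'
from h import *
a=load('top4');b=shot('top','tope')
d=abs(a['pixels'].astype(int)-b['pixels']).max(2)
p=np.zeros(d.shape,np.uint8);cv2.fillPoly(p,[proj(b,[[.64,-.227,.02],[.64,-.42,.02],[.408,-.42,.02],[.408,-.227,.02]]).astype(np.int32)],1)
print('tray changed px',((d>40)&(p>0)).sum(),p.sum())
hsv=cv2.cvtColor(b['pixels'],cv2.COLOR_BGR2HSV);m=cv2.inRange(hsv,(12,60,50),(40,255,255))
n,l,st,ce=cv2.connectedComponentsWithStats(m)
for s,k in zip(st[1:],ce[1:]):
    if s[4]>15: print(s[4],k.round(1),onz(b,*k,.08).round(3))
g=cv2.resize(cv2.cvtColor(b['pixels'],cv2.COLOR_BGR2GRAY),None,fx=4,fy=4,interpolation=cv2.INTER_CUBIC)
cs=cv2.HoughCircles(g,cv2.HOUGH_GRADIENT,2,20,param1=60,param2=20,minRadius=44,maxRadius=58)
u,v=proj(b,[.576,.107,.122])[0]
for x,y,r in cs[0]:
    if np.hypot(x/4-u,y/4-v)<30: print('cup',onz(b,x/4-.4,y/4-.4,.122).round(4),r)
E
```

```text
t 48.95 [0.4562 0.0574 0.2475] yawx 22.40 tilt [-0.001 -0.    -1.   ] open 0.0300 gf 0.0 F [ 0.3 -0.8 -0. ]
tray changed px 0 5695
965 [391.4 186.7] [ 0.577 -0.303  0.08 ]
86 [240.7 187.5] [0.581 0.106 0.08 ]
2239 [397.2 291.8] [ 0.297 -0.305  0.08 ]
212 [325.4 272.7] [ 0.349 -0.116  0.08 ]
237 [278.4 371. ] [0.099 0.015 0.08 ]
cup [0.5704 0.1087 0.122 ] 52.4
cup [0.5186 0.1575 0.122 ] 56.8
cup [0.6162 0.0647 0.122 ] 56.8
cup [0.608  0.1554 0.122 ] 56.8
cup [0.537  0.1626 0.122 ] 52.4
cup [0.5348 0.1013 0.122 ] 54.6
cup [0.5644 0.1545 0.122 ] 56.8
cup [0.5923 0.0638 0.122 ] 56.8
cup [0.5307 0.0844 0.122 ] 56.8
cup [0.5764 0.0601 0.122 ] 56.8
cup [0.5975 0.1634 0.122 ] 54.6
cup [0.5907 0.0402 0.122 ] 54.6
cup [0.5804 0.1622 0.122 ] 56.8
cup [0.5926 0.0887 0.122 ] 52.4
cup [0.5535 0.1232 0.122 ] 45.8
cup [0.5569 0.0814 0.122 ] 56.8
cup [0.5222 0.1327 0.122 ] 56.8
cup [0.6227 0.1553 0.122 ] 56.8
cup [0.5988 0.0518 0.122 ] 56.8
cup [0.6167 0.1067 0.122 ] 56.8
cup [0.6149 0.1698 0.122 ] 45.8
cup [0.5708 0.0366 0.122 ] 56.8
cup [0.6172 0.0423 0.122 ] 56.8
cup [0.5432 0.1364 0.122 ] 56.8
cup [0.5186 0.0637 0.122 ] 56.8
cup [0.5513 0.1559 0.122 ] 54.6
cup [0.5061 0.103  0.122 ] 52.4
cup [0.5785 0.119  0.122 ] 48.0
cup [0.6362 0.0643 0.122 ] 56.8
cup [0.5292 0.0714 0.122 ] 45.6
cup [0.5176 0.0833 0.122 ] 54.6
cup [0.6084 0.0806 0.122 ] 52.4
cup [0.6334 0.1631 0.122 ] 45.8
```

The tray is unchanged, and the bolt shows in the cup at the pan centre. Handing in.

```bash
python3 -c "
from plant import robot
print(robot.close_job())"
```

```text
the job is handed in; nothing more can be done
None
```

The job is handed in at about 49 s with no verdict returned: the four canisters and the lid stand unstacked in the tray, the cup is mouth up near the pan centre, the tare key was pressed its full 5 mm with the cup empty, and the last camera check showed the bolt in the cup.

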